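# Fetch the slide carrier from behind the bottles and clip it on the viewer

## Task

The specimen slide carrier lies behind two reagent bottles that block its green handle: first clear both bottles onto the steel tray, standing upright. Then, while they are out of the way, put the carrier on the black slide viewer and slide it, plate end first, under the sprung clip until it is fully home against the stop, square and central, and let go. Then stand each bottle back, upright and centred, on the disc that matches its cap, without disturbing the pen cup and the slide box.

Things in the scene. Friction and masses are not known exactly. Their poses are not given: they have to be found in the camera images.
- bottle_blue: reagent bottle, upright, blue with a white label; round body 44 mm diameter and straight up to 82 mm, sloping shoulder, blue cap 31 mm diameter, 106 mm tall overall, about 160 g. Origin: centre of its underside, z up. It starts on the disc of its cap colour.
- bottle_orange: reagent bottle, upright, dark brown with a white label; round body 44 mm diameter and straight up to 82 mm, sloping shoulder, orange cap 31 mm diameter, 106 mm tall overall, about 160 g. Origin: centre of its underside, z up. It starts on the disc of its cap colour.
- pad_blue: flat blue disc, 64 mm diameter, 2 mm thick, fixed on a black rubber mat (160 x 180 x 3 mm): the home of the blue bottle. Origin: centre of its underside (3 mm above the table), its top 2 mm higher.
- pad_orange: flat orange disc, 64 mm diameter, 2 mm thick, fixed on a black rubber mat (160 x 180 x 3 mm): the home of the brown, orange-capped bottle. Origin: centre of its underside (3 mm above the table), its top 2 mm higher.
- carrier: slide carrier, flat on the mat, 80 g: aluminium plate 84 x 48 x 6 mm (x -24 to +60 mm, y -24 to +24) with a glass slide on top; at its rear an upright green handle fin (x -58 to -24 mm, 14 mm thick across y, 36 mm tall), which the bottles crowd. Origin: on the underside, z up, x from handle towards the plate's front edge. Take it by the fin, fingers closing along y.
- tray: shallow steel tray, fixed, 130 mm (x) x 200 mm (y), rim 15 mm high, walls and floor 4 mm thick. Origin: centre of its underside, z up. Side area for both bottles, next to each other along y.
- viewer: black slide viewer box with white window, fixed, 150 mm (x) x 120 mm (y), top face 30 mm high. Origin: centre of its underside, z up. A steel stop (6 mm high, 70 mm wide) has its face at x = +52 mm. The carrier is loaded from the -x end towards +x along the middle; home is carrier origin at x = -8, y = 0, z = 30 mm, both x axes alike.
- clip (a joint): sprung steel bar clip on the viewer, 40 mm wide, hinged across y on the end face (x = +79, z = 22 mm). 0 rad: down, as at the start; about 0.09 with the carrier under it; limit 0.8. Nose at x = +32 mm, 2 mm above the top face; lip rises towards -x to its tip at x = +12 mm, 11 mm above the face: a 6 mm plate slid along the face lifts it by itself. Nose force 1 to 2 N. Clip is 16 mm high.
- pen_cup: bystander: white cup, 68 mm diameter, 75 mm tall, with pens reaching 125 mm, loose. Origin: centre of its underside.
- slide_box: bystander: white and blue slide box 55 x 85 x 40 mm, loose. Origin: centre of its underside.

How it is judged:
On the way, in this order (a step that is already met when the one before it is completed fails the run):
1. both bottles stand upright on the steel tray, let go (x of bottle_blue in the frame of tray between -0.06 and 0.06 m and y of bottle_blue in the frame of tray between -0.095 and 0.095 m and z of each of bottle_blue, bottle_orange in the frame of tray below 0.01 m and angle between each of bottle_blue, bottle_orange's own z axis and vertical below 0.1 rad and linear speed of each of bottle_blue, bottle_orange below 0.02 m/s and contact force between the fingers and bottle_blue below 0.1 N and x of bottle_orange in the frame of tray between -0.06 and 0.06 m and y of bottle_orange in the frame of tray between -0.095 and 0.095 m and contact force between the fingers and bottle_orange below 0.1 N), for 0.2 s.
2. the carrier is home under the clip, let go, while both bottles still stand on the tray (all of step 1 and x of carrier in the frame of viewer between -0.016 and 0 m and y of carrier in the frame of viewer between -0.012 and 0.012 m and z of carrier in the frame of viewer between 0.027 and 0.034 m and angle between the x axis of carrier and the x axis of viewer, either way round below 0.15 rad and angle between carrier's own z axis and vertical below 0.08 rad and value of joint clip above 0.04 rad and linear speed of carrier below 0.02 m/s and contact force between the fingers and carrier below 0.1 N), for 0.2 s.
At the end, for the whole second after the job is handed in: Carrier flat on the viewer under the lifted clip (above 0.04 rad), front edge within 8 mm of the stop, within 12 mm of the middle line and 0.15 rad of square; each bottle upright (0.08 rad) on its own disc, within 12 mm of its centre; all released, at rest (x of carrier in the frame of viewer between -0.016 and 0 m and y of carrier in the frame of viewer between -0.012 and 0.012 m and z of carrier in the frame of viewer between 0.027 and 0.034 m and angle between the x axis of carrier and the x axis of viewer, either way round below 0.15 rad and angle between each of carrier, bottle_blue, bottle_orange's own z axis and vertical below 0.08 rad and value of joint clip above 0.04 rad and linear speed of each of carrier, bottle_blue, bottle_orange below 0.02 m/s and contact force between the fingers and carrier below 0.1 N and horizontal distance between bottle_blue and pad_blue below 0.012 m and z of bottle_blue in the frame of pad_blue below 0.006 m and contact force between the fingers and bottle_blue below 0.1 N and horizontal distance between bottle_orange and pad_orange below 0.012 m and z of bottle_orange in the frame of pad_orange below 0.006 m and contact force between the fingers and bottle_orange below 0.1 N); the robot touches nothing.
It fails at once if a bottle is tipped by more than 0.6 rad (angle between any of bottle_blue, bottle_orange's own z axis and vertical above 0.6 rad).
It fails at once if the pen cup or the slide box is moved by more than 30 mm (distance of any of pen_cup, slide_box from where it was at the start of the episode above 0.03 m).
It also fails if it takes over 134 s, if anything falls off the work surface, if the arm or the gripper's body presses on something with over 40 N, if the wrist force passes 120 N, or if a joint passes its speed limit or range.

## Robot

A 6-joint arm with a two-finger parallel gripper is mounted at the origin on the work surface. World frame = base frame: x ahead of the robot, y to its left, z up, the work surface at z = 0. Lengths are in m, angles in rad, forces in N, time in s.
With the tool pointing down it reaches from about 0.225 to 0.725 m from the base axis. Payload 3.1 kg.
Tool frame: the origin (TCP) lies midway between the tips of the shut fingers; the grasp point (between the pads) lies 19 mm behind it; z points along the fingers, y is the line along which they close (so a half turn about z gives the same grasp; the last joint's range is limited). The gripper opens to 85 mm and grips with 20 to 120 N. Pads are 22 mm wide; open, the fingers measure 114 mm over their backs; the gripper's body (76 mm by 85 mm) begins 54 mm behind the grasp point. The pads swing forward as they close: fully open they stand 13 mm farther back than shut.
Start: joints at [1.05, 0.048, 0.099, 1.622, 0, 1.443], TCP at [0.201, 0.485, 0.231] pointing down, gripper open.
Joint ranges: [-2.91, 2.91], [-0.99, 1.94], [-1.21, 1.42], [-2.12, 2.29], [-1.49, 1.47], [-3.14, 3.14]. Speed limits (rad/s): [2.79, 2.79, 3.14, 3.14, 3.14, 3.14].

## Interface

Orientations are given as a 3x3 rotation matrix whose columns are the frame's x, y, z axes.
In Python, from workcell import r, eyes gives the robot as it stands.
- The arm moves only by the tool move_arm, never from a script. Its argument "targets" is a list of rows, each an object of numbers: "grip": the closure, from 0 (fully open) to 1 (shut); "tx", "ty", "tz": the shift along the tool's x, y, z in mm; "rx", "ry", "rz": the turn, a rotation vector about the tool's x, y, z in rad. A call has 1 to 8 rows; each row shifts and turns the commanded pose from where the row before left it, along the tool's axes as they then stand; what a row does not reach is not made up. A row lasts 1/10 s, in which the tool goes at most 50 mm and 8.59 degrees, less where a joint would pass 70% of its speed; a pose out of reach is approached as far as the arm can. A call is refused whole if a number of a shift passes 50 or a number of a turn 0.15, either way. A call with a gripper value outside its range is refused whole. The fingers move at their own pace and stop on an object; "grip_force" is the grip in N (left out, the last holds). Time passes only in rows, so rows that do not move let the fingers close. It gives the time, the measured TCP pose, the force, the opening and the grip force at its end, in the units of the state.
- r.state(): the state, without advancing time (a new reading comes with each control period).
- eyes.camera(name): name is "scene" or "top" or "wrist"; returns (picture, depth): 420x560x3 uint8, red, green, blue; 420x560 float32, m along the optical axis (not along the pixel's ray), 0 where there is no reading.
- eyes.camera_model(name): a dict with "fx", "fy", "cx", "cy" (pixels), "rvec" (rotation vector, rad) and "tvec" (3), from world to camera coordinates, as OpenCV has them; the wrist camera has in their place "hand_eye" (4x4, takes a point from camera to tool coordinates, whose origin is the TCP and whose axes are the flange's). Camera axes: x right, y down, z forward; pixel columns grow to the right and rows downward; lengths in m; the calibration is good to about 2 mm. A picture is of the moment at which its call begins: read the wrist's pose just before it. camera_model takes no time and is no camera call.
- r.job_done(): hands the job in; it is judged then, once.
The state is a dict: "t": time; "joint_pos": joint angles; "qvel": joint speeds; "joint_torque": joint torques, N m; "ee_pos": TCP position; "ee_rot": TCP orientation; "wrist_force": force on the tool from outside, world axes, zero at the start; "wrist_torque": the same for the moment, N m; "opening": opening from 0.0 (shut) to 1.0 (fully open); "grasp_force": force on a finger pad.
Only numpy, scipy, OpenCV 4.12 (cv2) and the standard library are available. Lean on these libraries where they do the work, as an engineer would, in place of code of your own. Each camera call takes 0.05 s, during which the arm holds its last target. There are 200 camera calls.

## Working session

There is one attempt and no reset: what is moved stays moved. The work goes in short steps, Python scripts to look and compute and a tool call to move; the robot and the scene stay as the last step left them, time stands still between calls to the robot, and variables do not carry over. Pictures are saved under pics/ and viewed, at most 14 in all, crops included, and the job is handed in when it is done.

Besides the shell and the picture viewer there is one more tool, called after "Request:" by a JSON object that holds its "name" and its "arguments", one argument or row to a line. move_arm: Moves the arm, as the interface text tells. Its arguments: {"type":"object","properties":{"targets":{"type":"array","items":{"type":"object","properties":{"grip":{"type":"number"},"tx":{"type":"number"},"ty":{"type":"number"},"tz":{"type":"number"},"rx":{"type":"number"},"ry":{"type":"number"},"rz":{"type":"number"}}}},"grip_force":{"type":"number"}},"required":["targets"]}

```bash
ls; mkdir -p pics; cat > h.py <<'E'
import numpy as np, cv2
from workcell import r, eyes
def world(name, pic_depth=None):
    s=r.state(); img,d=eyes.camera(name); m=eyes.camera_model(name)
    v,u=np.mgrid[0:420,0:560]
    P=np.stack([(u-m['cx'])/m['fx']*d,(v-m['cy'])/m['fy']*d,d],-1)
    if 'rvec' in m:
        R,_=cv2.Rodrigues(np.array(m['rvec'],float)); W=(P-np.array(m['tvec']).ravel())@R
    else:
        H=np.array(m['hand_eye']); T=P@H[:3,:3].T+H[:3,3]
        W=T@np.array(s['ee_rot']).T+np.array(s['ee_pos'])
    W[d==0]=np.nan
    return img,W
def save(n,img): cv2.imwrite('pics/'+n,img[:,:,::-1])
E
python3 - <<'E'
from h import *
for n in('top','scene'):
    img,W=world(n); save(n+'1.png',img); np.savez(n+'1.npz',img=img,W=W)
s=r.state(); print(s['t'],s['ee_pos'],np.round(s['ee_rot'],3),s['opening'])
E
```

```text
pics
0.1 [0.2006955  0.48452748 0.23020669] [[-0.924  0.383 -0.001]
 [ 0.383  0.924 -0.002]
 [ 0.    -0.002 -1.   ]] 0.9934331091963602
```

View pics/top1.png

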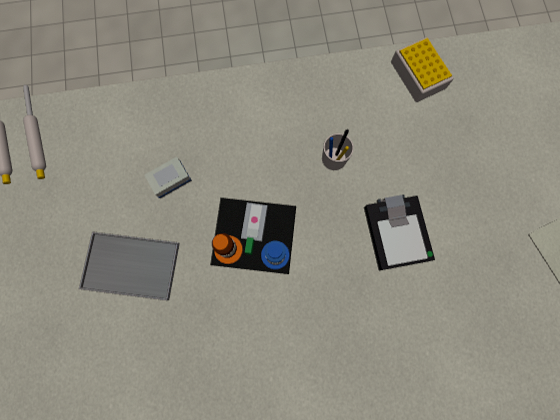

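View pics/scene1.png

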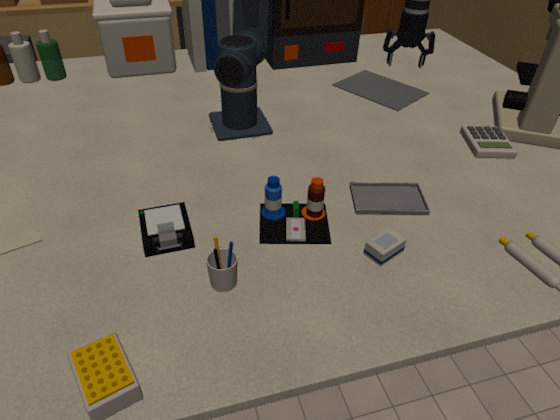

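The top view shows the tray at (130,266), the mat at (254,236), the orange cap at (222,242), the blue bottle at (275,255), the carrier at (253,225), the viewer at (400,233), the cup at (337,152) and the box at (168,178). Next I measure them.

```bash
python3 - <<'E'
from h import *
D=np.load('top1.npz'); img,W=D['img'],D['W']
for n,(u,v) in dict(tray=(130,266),table=(330,320),mat=(225,210),orcap=(222,242),blcap=(273,247),bluepad=(275,266),fin=(249,245),plate=(254,215),view=(400,240),vblack=(372,215),cup=(337,152),box=(168,178)).items(): print(n,(u,v),np.round(W[v,u],4))
hsv=cv2.cvtColor(img,cv2.COLOR_RGB2HSV); h,s,v=hsv[...,0].astype(int),hsv[...,1],hsv[...,2]
X,Y,Z=W[...,0],W[...,1],W[...,2]
roi=np.zeros(h.shape,bool); roi[195:280,205:300]=1
def rep(n,m):
    p=W[m]; 
    if len(p)<5: print(n,len(p)); return
    (c,sz,a)=cv2.minAreaRect(p[:,:2].astype(np.float32)*1000); ci,cr=cv2.minEnclosingCircle(p[:,:2].astype(np.float32)*1000)
    print(n,len(p),'med',np.round(np.median(p,0),4),'rect',np.round(c,1),np.round(sz,1),round(a,1),'circ',np.round(ci,1),round(cr,1))
org=roi&(h<18)&(s>150)&(v>60); blu=roi&(h>95)&(h<125)&(s>120)&(v>40); grn=roi&(h>45)&(h<85)&(s>100)
for n,m in(('org',org),('blu',blu)):
    rep(n+' cap',m&(Z>.1)); rep(n+' pad',m&(Z<.012))
rep('green fin',grn&(Z>.03)); rep('fin',roi&(Z>.034)&(Z<.045))
plate=roi&(v>110)&(s<60)&(Z<.02)
rep('plate',plate)
mat=np.zeros_like(roi);mat[190:280,200:305]=1
rep('mat',mat&(v<60)&(Z<.01))
vr=np.zeros_like(roi);vr[185:280,355:445]=1
rep('viewer top',vr&(abs(Z-.03)<.006)); rep('window',vr&(v>150)&(abs(Z-.03)<.006)); rep('clip',vr&(Z>.039))
tr=np.zeros_like(roi);tr[225:305,70:190]=1
rep('tray rim',tr&(Z>.009)&(Z<.02)); 
cu=np.zeros_like(roi);cu[125:175,315:360]=1
rep('cup',cu&(Z>.05)&(Z<.08)); 
bx=np.zeros_like(roi);bx[155:200,140:195]=1
rep('box',bx&(Z>.03)&(Z<.05))
E
```

```text
tray (130, 266) [0.5304 0.306  0.0032]
table (330, 320) [ 3.450e-01 -1.203e-01  2.000e-04]
mat (225, 210) [0.6264 0.0773 0.0029]
orcap (222, 242) [0.5354 0.0799 0.1101]
blcap (273, 247) [ 0.5095 -0.0203  0.1107]
bluepad (275, 266) [ 0.4799 -0.0186  0.0041]
fin (249, 245) [0.5317 0.0312 0.0352]
plate (254, 215) [0.6029 0.0118 0.0082]
view (400, 240) [ 0.492  -0.303   0.0273]
vblack (372, 215) [ 0.5568 -0.252   0.0313]
cup (337, 152) [ 0.7202 -0.204   0.0228]
box (168, 178) [0.7123 0.1931 0.0388]
org cap 194 med [0.537  0.0833 0.1099] rect [537.6  83.1] [29.6 29.9] 83.5 circ [537.7  83.7] 15.4
org pad 282 med [0.5193 0.07   0.0041] rect [530.   77.9] [52.5 64.5] 40.3 circ [534.3  82.3] 32.9
blu cap 192 med [ 0.5045 -0.0223  0.1103] rect [504.5 -22.3] [30.4 29.7] 15.8 circ [504.7 -22.4] 15.5
blu pad 261 med [ 0.4941 -0.0189  0.0038] rect [505.9 -22.6] [64.3 65.2] 54.4 circ [506.  -22.1] 33.2
green fin 98 med [0.5317 0.0319 0.0384] rect [532.1  32.2] [13.9 31.8] 72.3 circ [531.7  30.7] 16.2
fin 114 med [0.5308 0.0322 0.0384] rect [520.5  15.7] [121.4  48.2] 72.2 circ [502.7  21.4] 60.9
plate 3324 med [ 5.674e-01  2.300e-02 -3.000e-04] rect [557.   25.1] [222.9 196.8] 81.1 circ [558.1  25. ] 147.6
mat 2999 med [0.5729 0.0185 0.0023] rect [558.8  19.3] [178.7 158.4] 74.5 circ [558.4  18.9] 117.4
viewer top 3166 med [ 0.5007 -0.3034  0.0295] rect [ 515.6 -306.1] [157.9 121.6] 1.4 circ [ 511.6 -305.7] 95.1
window 1579 med [ 0.4878 -0.3061  0.0296] rect [ 493.1 -306.7] [97.5 89.9] 1.6 circ [ 492.9 -306.4] 64.2
clip 382 med [ 0.5673 -0.3045  0.0431] rect [ 557.6 -299.6] [68.3 57.4] 0.7 circ [ 558.2 -304.1] 38.7
tray rim 602 med [0.5321 0.3105 0.0134] rect [532.9 305.7] [201.7 130. ] 74.0 circ [533.1 304.3] 117.7
cup 365 med [ 0.7156 -0.2002  0.0686] rect [ 713.2 -197.3] [65.9 65.5] 55.1 circ [ 714.1 -197.4] 34.0
box 908 med [0.7194 0.1969 0.0393] rect [721.2 197.7] [57.7 85.2] 22.7 circ [720.8 197.6] 50.1
```

```bash
python3 - <<'E'
from h import *
D=np.load('top1.npz'); img,W=D['img'],D['W']
X,Y,Z=W[...,0],W[...,1],W[...,2]
v=img.max(2); big=cv2.resize(img[180:285,350:450],None,fx=6,fy=5.7,interpolation=cv2.INTER_CUBIC)
big2=cv2.resize(img[190:280,205:305],None,fx=4,fy=4,interpolation=cv2.INTER_CUBIC)
save('crop1.png',np.hstack([cv2.resize(img[185:280,355:445],None,fx=4,fy=4,interpolation=cv2.INTER_CUBIC),cv2.resize(img[190:285,205:305],None,fx=4,fy=4,interpolation=cv2.INTER_CUBIC)]))
def rect(n,p):
    c,sz,a=cv2.minAreaRect(p[:,:2].astype(np.float32)*1000); print(n,len(p),np.round(c,1),np.round(sz,1),round(a,2),np.round(p.mean(0)*1000,1))
# viewer: rows of box by x slices: y edges
m=(Z>.022)&(Z<.036)&(abs(X-.51)<.1)&(abs(Y+.306)<.08)
for x0 in np.arange(.43,.61,.01):
    q=m&(abs(X-x0)<.005); 
    if q.sum()>3: print(round(x0,2),q.sum(),np.round([Y[q].min(),Y[q].max()],4),end=' | ')
print()
rect('viewer rear',W[m&(X<.54)])
m=(Z>.037)&(Z<.07)&(abs(X-.51)<.1)&(abs(Y+.306)<.08); rect('clip',W[m]); print(np.round(np.percentile(X[m],[0,5,95,100]),3),np.round(np.percentile(Y[m],[0,5,50,95,100]),3))
m=(Z>.0065)&(Z<.02)&(X>.54)&(abs(Y-.015)<.06)&(X<.66)&(v>70)&(abs(X-.537)+abs(Y-.083)>.06)
rect('plate',W[m])
E
```

```text
0.44 213 [-0.3678 -0.2479] | 0.45 251 [-0.368  -0.2476] | 0.46 250 [-0.3678 -0.247 ] | 0.47 251 [-0.3681 -0.2468] | 0.48 242 [-0.3667 -0.2469] | 0.49 244 [-0.3665 -0.246 ] | 0.5 245 [-0.3669 -0.2456] | 0.51 240 [-0.3664 -0.246 ] | 0.52 238 [-0.3657 -0.2454] | 0.53 163 [-0.3662 -0.2454] | 0.54 196 [-0.3646 -0.2452] | 0.55 165 [-0.365  -0.2444] | 0.56 163 [-0.3645 -0.2444] | 0.57 129 [-0.3642 -0.244 ] | 0.58 147 [-0.3653 -0.2439] | 0.59 52 [-0.3636 -0.2537] | 
viewer rear 2431 [ 489.  -306.7] [104.4 121.6] 1.53 [ 485.8 -305.3   29.5]
clip 460 [ 557.7 -303.2] [68.3 67.6] 0.66 [ 561.2 -304.3   42.1]
[0.523 0.526 0.589 0.592] [-0.337 -0.323 -0.304 -0.285 -0.269]
plate 655 [589.8  14.3] [48.2 83.8] 72.35 [589.9  14.    8.8]
```

View pics/crop1.png

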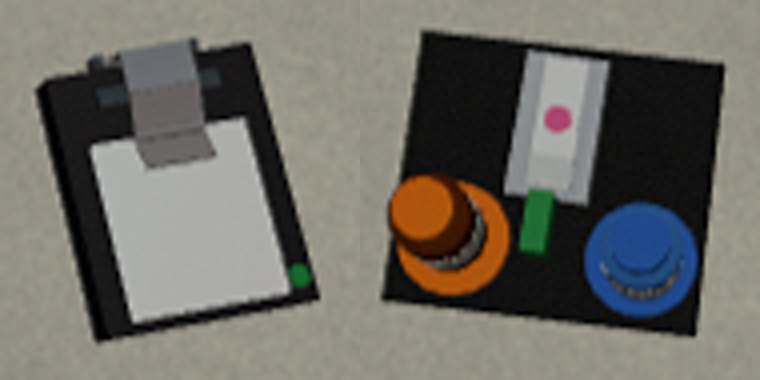

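```bash
cat >> h.py <<'E'
def plan(x,y,z,yaw=None):
    """mm, deg of tool y axis; prints rz first then shift in the turned tool frame"""
    s=r.state(); R=np.array(s['ee_rot']); p=np.array(s['ee_pos'])*1000
    cur=np.degrees(np.arctan2(R[1,1],R[0,1])); rz=0
    if yaw is not None: rz=-np.radians((yaw-cur+180)%360-180)
    R2=R@cv2.Rodrigues(np.array([0,0,rz]))[0]
    print('t',round(s['t'],2),'pos',np.round(p,1),'yaw',round(cur,2),'zax',np.round(R[:,2],4),'rz',round(rz,4),'shift',np.round(R2.T@(np.array([x,y,z])-p),1),'F',np.round(s['wrist_force'],1),'op',round(s['opening'],3),'gf',np.round(s['grasp_force'],1),'q6',round(s['joint_pos'][5],2))
E
python3 -c "
from h import *
plan(537.5,83.3,180,-16)"
```

```text
t 0.1 pos [200.7 484.5 230.2] yaw 67.49 zax [-0.0011 -0.0019 -1.    ] rz 1.4572 shift [-292.7  434.4   50.6] F [ 0.  -0.5  0.2] op 0.993 gf 0.0 q6 1.44
```

Request:
{"name": "move_arm", "arguments": {
  "targets": [
    {"rz":0.146,"grip":0},
    {"rz":0.146},
    {"rz":0.146},
    {"rz":0.146},
    {"rz":0.146},
    {"rz":0.146},
    {"rz":0.146},
    {"rz":0.146}
  ]
}}

```text
validation failed for argument at $.ta...
```

Request:
{"name": "move_arm", "arguments": {
  "targets": [
    {"grip":0,"tx":0,"ty":0,"tz":0,"rx":0,"ry":0,"rz":0.146},
    {"grip":0,"tx":0,"ty":0,"tz":0,"rx":0,"ry":0,"rz":0.146},
    {"grip":0,"tx":0,"ty":0,"tz":0,"rx":0,"ry":0,"rz":0.146},
    {"grip":0,"tx":0,"ty":0,"tz":0,"rx":0,"ry":0,"rz":0.146},
    {"grip":0,"tx":0,"ty":0,"tz":0,"rx":0,"ry":0,"rz":0.146},
    {"grip":0,"tx":0,"ty":0,"tz":0,"rx":0,"ry":0,"rz":0.146},
    {"grip":0,"tx":0,"ty":0,"tz":0,"rx":0,"ry":0,"rz":0.146},
    {"grip":0,"tx":0,"ty":0,"tz":0,"rx":0,"ry":0,"rz":0.146}
  ]
}}

```text
t: 0.9
ee_pos: [0.2008, 0.4847, 0.2306]
ee_rot: [[-0.004, 1.0, -0.001], [1.0, 0.004, -0.001], [-0.001, -0.001, -1.0]]
wrist_force: [-0.4, -0.9, -0.8]
opening: 1.0
grasp_force: 0.0
```

Request:
{"name": "move_arm", "arguments": {
  "targets": [
    {"grip":0,"tx":0,"ty":0,"tz":0,"rx":0,"ry":0,"rz":0.146},
    {"grip":0,"tx":0,"ty":0,"tz":0,"rx":0,"ry":0,"rz":0.143},
    {"grip":0,"tx":-24,"ty":36,"tz":0,"rx":0,"ry":0,"rz":0},
    {"grip":0,"tx":-24,"ty":36,"tz":0,"rx":0,"ry":0,"rz":0},
    {"grip":0,"tx":-24,"ty":36,"tz":0,"rx":0,"ry":0,"rz":0},
    {"grip":0,"tx":-24,"ty":36,"tz":0,"rx":0,"ry":0,"rz":0},
    {"grip":0,"tx":-24,"ty":36,"tz":0,"rx":0,"ry":0,"rz":0},
    {"grip":0,"tx":-24,"ty":36,"tz":0,"rx":0,"ry":0,"rz":0}
  ]
}}

```text
t: 1.7
ee_pos: [0.3695, 0.2855, 0.2308]
ee_rot: [[0.275, 0.961, -0.001], [0.961, -0.275, -0.0], [-0.0, -0.001, -1.0]]
wrist_force: [0.3, -0.6, -0.2]
opening: 1.001
grasp_force: 0.0
```

Request:
{"name": "move_arm", "arguments": {
  "targets": [
    {"grip":0,"tx":-24,"ty":36,"tz":0,"rx":0,"ry":0,"rz":0},
    {"grip":0,"tx":-24,"ty":36,"tz":0,"rx":0,"ry":0,"rz":0},
    {"grip":0,"tx":-24,"ty":36,"tz":0,"rx":0,"ry":0,"rz":0},
    {"grip":0,"tx":-24,"ty":36,"tz":0,"rx":0,"ry":0,"rz":0},
    {"grip":0,"tx":-24,"ty":36,"tz":0,"rx":0,"ry":0,"rz":0},
    {"grip":0,"tx":0,"ty":0,"tz":0,"rx":0,"ry":0,"rz":0},
    {"grip":0,"tx":0,"ty":0,"tz":0,"rx":0,"ry":0,"rz":0}
  ]
}}

```text
t: 2.4
ee_pos: [0.5088, 0.1213, 0.2303]
ee_rot: [[0.278, 0.961, -0.002], [0.961, -0.278, 0.0], [-0.0, -0.002, -1.0]]
wrist_force: [0.5, 0.6, 0.1]
opening: 1.0
grasp_force: 0.0
```

```bash
python3 -c "
from h import *
plan(537.5,83.3,50,-16)"
```

```text
t 2.4 pos [508.8 121.3 230.3] yaw -16.12 zax [-2.4e-03  3.0e-04 -1.0e+00] rz -0.0021 shift [-28.6  38.5 180.3] F [0.5 0.6 0.1] op 1.0 gf 0.0 q6 1.96
```

Request:
{"name": "move_arm", "arguments": {
  "targets": [
    {"grip":0,"tx":-14.2,"ty":19.2,"tz":0,"rx":0,"ry":0,"rz":0},
    {"grip":0,"tx":-14.2,"ty":19.2,"tz":0,"rx":0,"ry":0,"rz":0},
    {"grip":0,"tx":0,"ty":0,"tz":36,"rx":0,"ry":0,"rz":0},
    {"grip":0,"tx":0,"ty":0,"tz":36,"rx":0,"ry":0,"rz":0},
    {"grip":0,"tx":0,"ty":0,"tz":0,"rx":0,"ry":0,"rz":0},
    {"grip":0,"tx":0,"ty":0,"tz":0,"rx":0,"ry":0,"rz":0}
  ]
}}

```text
t: 3.0
ee_pos: [0.5366, 0.0854, 0.1589]
ee_rot: [[0.274, 0.962, -0.003], [0.962, -0.274, 0.0], [-0.001, -0.003, -1.0]]
wrist_force: [0.4, -0.3, 0.5]
opening: 0.997
grasp_force: 0.0
```

```bash
python3 - <<'E'
from h import *
plan(537.5,83.3,46,-16)
img,W=world('wrist'); save('w1.png',img)
h=cv2.cvtColor(img,cv2.COLOR_RGB2HSV); H,S=h[...,0],h[...,1]; X,Y,Z=[W[...,i] for i in range(3)]
for n,m in (('ocap',(H<18)&(S>150)&(Z>.1)&(Z<.12)),('opad',(H<18)&(S>150)&(Z<.012)),('bcap',(H>95)&(H<125)&(S>120)&(Z>.1)&(Z<.12)),('bpad',(H>95)&(H<125)&(S>120)&(Z<.012)),('grn',(H>45)&(H<85)&(S>100)&(Z>.03))):
    p=W[m]
    if len(p)>20: c,rr=cv2.minEnclosingCircle(p[:,:2].astype(np.float32)*1000); print(n,len(p),np.round(c,1),round(rr,1),np.median(p[:,2]))
E
```

```text
t 3.0 pos [536.6  85.4 158.9] yaw -15.88 zax [-2.7e-03  1.0e-04 -1.0e+00] rz 0.002 shift [ -1.7   1.8 112.9] F [ 0.4 -0.3  0.5] op 0.997 gf 0.0 q6 1.88
ocap 1730 [537.6  84.5] 15.8 0.10998298055641693
opad 1063 [568.7  44.1] 83.7 0.00402100903483299
bcap 771 [505.1 -18.3] 15.0 0.10949686985096127
bpad 1381 [571.7  87.8] 169.8 0.004415468960845326
grn 968 [540.2  92.9] 74.1 0.20016368985564015
```

View pics/w1.png

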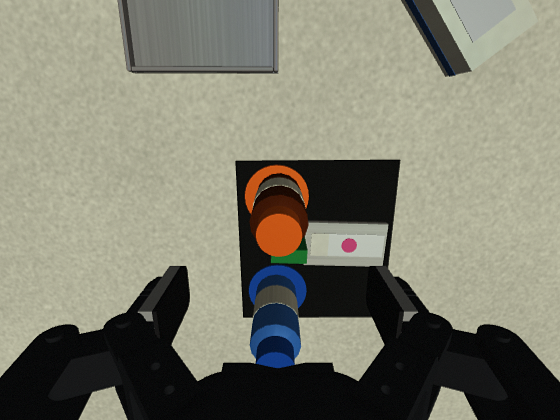

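The wrist view shows the orange cap at (280,233), the blue bottle below it, and the fingers straddling open space. The measured cap at (537.6, 84.5) agrees with the top camera, so I descend.

Request:
{"name": "move_arm", "arguments": {
  "targets": [
    {"grip":0,"tx":-0.6,"ty":1.2,"tz":23,"rx":0,"ry":0,"rz":0},
    {"grip":0,"tx":0,"ty":0,"tz":30,"rx":0,"ry":0,"rz":0},
    {"grip":0,"tx":0,"ty":0,"tz":30,"rx":0,"ry":0,"rz":0},
    {"grip":0,"tx":0,"ty":0,"tz":30,"rx":0,"ry":0,"rz":0},
    {"grip":0,"tx":0,"ty":0,"tz":0,"rx":0,"ry":0,"rz":0},
    {"grip":0,"tx":0,"ty":0,"tz":0,"rx":0,"ry":0,"rz":0}
  ]
}}

```text
t: 3.65
ee_pos: [0.5405, 0.0838, 0.0488]
ee_rot: [[0.275, 0.961, 0.003], [0.961, -0.275, 0.0], [0.001, 0.003, -1.0]]
wrist_force: [1.3, -0.4, 0.5]
opening: 1.001
grasp_force: 0.0
```

Request:
{"name": "move_arm", "arguments": {
  "grip_force": 35,
  "targets": [
    {"grip":0.4,"tx":0,"ty":0,"tz":0,"rx":0,"ry":0,"rz":0},
    {"grip":0.4,"tx":0,"ty":0,"tz":0,"rx":0,"ry":0,"rz":0},
    {"grip":0.8,"tx":0,"ty":0,"tz":0,"rx":0,"ry":0,"rz":0},
    {"grip":0.8,"tx":0,"ty":0,"tz":0,"rx":0,"ry":0,"rz":0},
    {"grip":0.8,"tx":0,"ty":0,"tz":0,"rx":0,"ry":0,"rz":0},
    {"grip":0.8,"tx":0,"ty":0,"tz":0,"rx":0,"ry":0,"rz":0}
  ]
}}

```text
t: 4.25
ee_pos: [0.5402, 0.0836, 0.0485]
ee_rot: [[0.275, 0.961, 0.003], [0.961, -0.275, 0.0], [0.001, 0.003, -1.0]]
wrist_force: [-2.8, 0.7, 6.1]
opening: 0.508
grasp_force: 35.4
```

```bash
python3 -c "
from h import *
plan(546,347,130,-16)"
```

```text
t 4.25 pos [540.2  83.6  48.5] yaw -15.98 zax [ 2.9e-03  5.0e-04 -1.0e+00] rz 0.0004 shift [254.9 -66.8 -81.4] F [-2.8  0.7  6.1] op 0.508 gf 35.4 q6 1.88
```

Request:
{"name": "move_arm", "arguments": {
  "targets": [
    {"grip":0.8,"tx":0,"ty":0,"tz":-20,"rx":0,"ry":0,"rz":0},
    {"grip":0.8,"tx":0,"ty":0,"tz":-30,"rx":0,"ry":0,"rz":0},
    {"grip":0.8,"tx":20,"ty":-5,"tz":-10,"rx":0,"ry":0,"rz":0},
    {"grip":0.8,"tx":30,"ty":-8,"tz":0,"rx":0,"ry":0,"rz":0},
    {"grip":0.8,"tx":35,"ty":-9,"tz":0,"rx":0,"ry":0,"rz":0},
    {"grip":0.8,"tx":35,"ty":-9,"tz":0,"rx":0,"ry":0,"rz":0},
    {"grip":0.8,"tx":35,"ty":-9,"tz":0,"rx":0,"ry":0,"rz":0},
    {"grip":0.8,"tx":35,"ty":-9,"tz":0,"rx":0,"ry":0,"rz":0}
  ]
}}

```text
t: 5.05
ee_pos: [0.5439, 0.2807, 0.1057]
ee_rot: [[0.276, 0.961, -0.001], [0.961, -0.276, -0.0], [-0.001, -0.0, -1.0]]
wrist_force: [0.2, 0.3, -2.5]
opening: 0.509
grasp_force: 36.1
```

Request:
{"name": "move_arm", "arguments": {
  "targets": [
    {"grip":0.8,"tx":35,"ty":-9,"tz":0,"rx":0,"ry":0,"rz":0},
    {"grip":0.8,"tx":20,"ty":-6,"tz":0,"rx":0,"ry":0,"rz":0},
    {"grip":0.8,"tx":10,"ty":-3,"tz":0,"rx":0,"ry":0,"rz":0},
    {"grip":0.8,"tx":0,"ty":0,"tz":0,"rx":0,"ry":0,"rz":0},
    {"grip":0.8,"tx":0,"ty":0,"tz":0,"rx":0,"ry":0,"rz":0}
  ]
}}

```text
t: 5.55
ee_pos: [0.5448, 0.3459, 0.1059]
ee_rot: [[0.276, 0.961, -0.001], [0.961, -0.276, -0.001], [-0.001, -0.0, -1.0]]
wrist_force: [-0.3, 0.4, -1.0]
opening: 0.51
grasp_force: 36.1
```

```bash
python3 -c "
from h import *
plan(546,348,47.5,-16)"
```

```text
t 5.55 pos [544.8 345.9 105.9] yaw -16.02 zax [-7.0e-04 -1.4e-03 -1.0e+00] rz -0.0003 shift [ 2.4  0.6 58.4] F [-0.3  0.4 -1. ] op 0.51 gf 36.1 q6 2.31
```

Request:
{"name": "move_arm", "arguments": {
  "targets": [
    {"grip":0.8,"tx":2,"ty":0,"tz":20,"rx":0,"ry":0,"rz":0},
    {"grip":0.8,"tx":0,"ty":0,"tz":24,"rx":0,"ry":0,"rz":0},
    {"grip":0.8,"tx":0,"ty":0,"tz":8,"rx":0,"ry":0,"rz":0},
    {"grip":0.8,"tx":0,"ty":0,"tz":3,"rx":0,"ry":0,"rz":0},
    {"grip":0.8,"tx":0,"ty":0,"tz":2,"rx":0,"ry":0,"rz":0},
    {"grip":0.8,"tx":0,"ty":0,"tz":0,"rx":0,"ry":0,"rz":0},
    {"grip":0.8,"tx":0,"ty":0,"tz":0,"rx":0,"ry":0,"rz":0}
  ]
}}

```text
t: 6.25
ee_pos: [0.5463, 0.3492, 0.0507]
ee_rot: [[0.276, 0.961, 0.002], [0.961, -0.276, 0.001], [0.002, 0.002, -1.0]]
wrist_force: [-0.2, 0.4, -2.1]
opening: 0.502
grasp_force: 36.2
```

```bash
python3 -c "
from h import *
plan(546,348,47.5,-16)"
```

```text
t 6.25 pos [546.3 349.2  50.7] yaw -16.0 zax [ 0.0021  0.001  -1.    ] rz 0.0001 shift [-1.2  0.1  3.2] F [-0.2  0.4 -2.1] op 0.502 gf 36.2 q6 2.32
```

Lower until contact, then release.

Request:
{"name": "move_arm", "arguments": {
  "targets": [
    {"grip":0.8,"tx":0,"ty":0,"tz":1.5,"rx":0,"ry":0,"rz":0},
    {"grip":0.8,"tx":0,"ty":0,"tz":1,"rx":0,"ry":0,"rz":0},
    {"grip":0.8,"tx":0,"ty":0,"tz":0.5,"rx":0,"ry":0,"rz":0},
    {"grip":0.8,"tx":0,"ty":0,"tz":0,"rx":0,"ry":0,"rz":0}
  ]
}}

```text
t: 6.65
ee_pos: [0.5458, 0.3492, 0.0475]
ee_rot: [[0.275, 0.961, 0.001], [0.961, -0.275, 0.001], [0.001, 0.001, -1.0]]
wrist_force: [-1.7, 0.2, 2.7]
opening: 0.503
grasp_force: 36.5
```

Request:
{"name": "move_arm", "arguments": {
  "targets": [
    {"grip":0.4,"tx":0,"ty":0,"tz":0,"rx":0,"ry":0,"rz":0},
    {"grip":0.2,"tx":0,"ty":0,"tz":0,"rx":0,"ry":0,"rz":0},
    {"grip":0,"tx":0,"ty":0,"tz":0,"rx":0,"ry":0,"rz":0},
    {"grip":0,"tx":0,"ty":0,"tz":0,"rx":0,"ry":0,"rz":0},
    {"grip":0,"tx":0,"ty":0,"tz":-20,"rx":0,"ry":0,"rz":0},
    {"grip":0,"tx":0,"ty":0,"tz":-40,"rx":0,"ry":0,"rz":0},
    {"grip":0,"tx":0,"ty":0,"tz":-40,"rx":0,"ry":0,"rz":0},
    {"grip":0,"tx":0,"ty":0,"tz":0,"rx":0,"ry":0,"rz":0}
  ]
}}

```text
t: 7.45
ee_pos: [0.5491, 0.3508, 0.1545]
ee_rot: [[0.275, 0.961, 0.012], [0.961, -0.275, 0.006], [0.009, 0.01, -1.0]]
wrist_force: [0.9, 1.0, 1.0]
opening: 1.001
grasp_force: 0.0
```

```bash
python3 - <<'E'
from h import *
plan(505,-22,140,-16)
img,W=world('top')
h=cv2.cvtColor(img,cv2.COLOR_RGB2HSV); H,S=h[...,0],h[...,1]; Z=W[...,2]
for n,m in (('ocap',(H<18)&(S>150)&(Z>.09)&(Z<.12)),('opad',(H<18)&(S>150)&(Z<.012)&(Z>-.01)&(abs(W[...,1]-.083)<.05)),('bcap',(H>95)&(H<125)&(S>120)&(Z>.1)&(Z<.12)),('fin',(H>45)&(H<85)&(S>100)&(Z>.03)&(Z<.05))):
    p=W[m]
    if len(p)>20: c,rr=cv2.minEnclosingCircle(p[:,:2].astype(np.float32)*1000); print(n,len(p),np.round(c,1),round(rr,1),np.median(p,0))
E
```

```text
t 7.45 pos [549.1 350.8 154.5] yaw -15.99 zax [ 0.012   0.0061 -0.9999] rz 0.0002 shift [-370.6   60.2   11.8] F [0.9 1.  1. ] op 1.001 gf 0.0 q6 2.32
ocap 250 [544.  346.5] 17.4 [0.54437032 0.34473997 0.10843343]
opad 670 [534.8  82.5] 33.7 [0.53430456 0.08187635 0.00398264]
bcap 206 [ 610.1 -111.7] 153.3 [ 0.50517718 -0.02335317  0.11023171]
fin 122 [ 490.4 -162.2] 206.0 [0.52817645 0.0304049  0.03769112]
```

Request:
{"name": "move_arm", "arguments": {
  "targets": [
    {"grip":0,"tx":-37,"ty":6,"tz":0,"rx":0,"ry":0,"rz":0},
    {"grip":0,"tx":-37,"ty":6,"tz":0,"rx":0,"ry":0,"rz":0},
    {"grip":0,"tx":-37,"ty":6,"tz":0,"rx":0,"ry":0,"rz":0},
    {"grip":0,"tx":-37,"ty":6,"tz":0,"rx":0,"ry":0,"rz":0},
    {"grip":0,"tx":-37,"ty":6,"tz":0,"rx":0,"ry":0,"rz":0},
    {"grip":0,"tx":-37,"ty":6,"tz":0,"rx":0,"ry":0,"rz":0},
    {"grip":0,"tx":-37,"ty":6,"tz":0,"rx":0,"ry":0,"rz":0},
    {"grip":0,"tx":-37,"ty":6,"tz":0,"rx":0,"ry":0,"rz":0}
  ]
}}

```text
t: 8.3
ee_pos: [0.5088, 0.0497, 0.1448]
ee_rot: [[0.275, 0.961, -0.002], [0.961, -0.275, -0.0], [-0.001, -0.002, -1.0]]
wrist_force: [0.4, -0.1, -0.2]
opening: 0.999
grasp_force: 0.0
```

Request:
{"name": "move_arm", "arguments": {
  "targets": [
    {"grip":0,"tx":-37,"ty":6,"tz":0,"rx":0,"ry":0,"rz":0},
    {"grip":0,"tx":-32,"ty":6,"tz":0,"rx":0,"ry":0,"rz":0},
    {"grip":0,"tx":0,"ty":0,"tz":0,"rx":0,"ry":0,"rz":0},
    {"grip":0,"tx":0,"ty":0,"tz":0,"rx":0,"ry":0,"rz":0},
    {"grip":0,"tx":0,"ty":0,"tz":0,"rx":0,"ry":0,"rz":0}
  ]
}}

```text
t: 8.8
ee_pos: [0.5021, -0.0178, 0.1455]
ee_rot: [[0.275, 0.961, -0.001], [0.961, -0.275, 0.001], [0.0, -0.002, -1.0]]
wrist_force: [-0.0, 0.0, 0.3]
opening: 0.999
grasp_force: 0.0
```

```bash
python3 -c "
from h import *
plan(506.5,-21.5,48,-16)"
```

```text
t 8.8 pos [502.1 -17.8 145.5] yaw -15.95 zax [-1.4e-03  8.0e-04 -1.0e+00] rz 0.0009 shift [-2.4  5.4 97.5] F [-0.   0.   0.3] op 0.999 gf 0.0 q6 1.68
```

Request:
{"name": "move_arm", "arguments": {
  "targets": [
    {"grip":0,"tx":-2.4,"ty":5.2,"tz":0,"rx":0,"ry":0,"rz":0},
    {"grip":0,"tx":0,"ty":0,"tz":32,"rx":0,"ry":0,"rz":0},
    {"grip":0,"tx":0,"ty":0,"tz":33,"rx":0,"ry":0,"rz":0},
    {"grip":0,"tx":0,"ty":0,"tz":33,"rx":0,"ry":0,"rz":0},
    {"grip":0,"tx":0,"ty":0,"tz":0,"rx":0,"ry":0,"rz":0},
    {"grip":0,"tx":0,"ty":0,"tz":0,"rx":0,"ry":0,"rz":0}
  ]
}}

```text
t: 9.4
ee_pos: [0.5065, -0.0216, 0.048]
ee_rot: [[0.274, 0.962, -0.002], [0.962, -0.274, 0.0], [-0.0, -0.002, -1.0]]
wrist_force: [0.6, -0.4, 1.2]
opening: 0.998
grasp_force: 0.0
```

Request:
{"name": "move_arm", "arguments": {
  "grip_force": 35,
  "targets": [
    {"grip":0.4,"tx":0,"ty":0,"tz":0,"rx":0,"ry":0,"rz":0},
    {"grip":0.4,"tx":0,"ty":0,"tz":0,"rx":0,"ry":0,"rz":0},
    {"grip":0.8,"tx":0,"ty":0,"tz":0,"rx":0,"ry":0,"rz":0},
    {"grip":0.8,"tx":0,"ty":0,"tz":0,"rx":0,"ry":0,"rz":0},
    {"grip":0.8,"tx":0,"ty":0,"tz":0,"rx":0,"ry":0,"rz":0},
    {"grip":0.8,"tx":0,"ty":0,"tz":0,"rx":0,"ry":0,"rz":0}
  ]
}}

```text
t: 10.0
ee_pos: [0.5081, -0.0224, 0.0504]
ee_rot: [[0.275, 0.961, 0.003], [0.961, -0.275, -0.0], [0.001, 0.003, -1.0]]
wrist_force: [-2.3, 0.5, 7.1]
opening: 0.513
grasp_force: 35.0
```

```bash
python3 -c "
from h import *
plan(522,264,108,-16)"
```

```text
t 10.0 pos [508.1 -22.4  50.4] yaw -15.98 zax [ 3.1e-03 -3.0e-04 -1.0e+00] rz 0.0003 shift [279.2 -65.4 -57.7] F [-2.3  0.5  7.1] op 0.513 gf 35.0 q6 1.67
```

Request:
{"name": "move_arm", "arguments": {
  "targets": [
    {"grip":0.8,"tx":0,"ty":0,"tz":-20,"rx":0,"ry":0,"rz":0},
    {"grip":0.8,"tx":0,"ty":0,"tz":-30,"rx":0,"ry":0,"rz":0},
    {"grip":0.8,"tx":20,"ty":-5,"tz":-10,"rx":0,"ry":0,"rz":0},
    {"grip":0.8,"tx":35,"ty":-8,"tz":0,"rx":0,"ry":0,"rz":0},
    {"grip":0.8,"tx":35,"ty":-8,"tz":0,"rx":0,"ry":0,"rz":0},
    {"grip":0.8,"tx":35,"ty":-8,"tz":0,"rx":0,"ry":0,"rz":0},
    {"grip":0.8,"tx":35,"ty":-8,"tz":0,"rx":0,"ry":0,"rz":0},
    {"grip":0.8,"tx":35,"ty":-8,"tz":0,"rx":0,"ry":0,"rz":0}
  ]
}}

```text
t: 10.8
ee_pos: [0.5172, 0.1789, 0.1079]
ee_rot: [[0.276, 0.961, -0.0], [0.961, -0.276, -0.0], [-0.0, -0.0, -1.0]]
wrist_force: [0.7, 0.0, -1.7]
opening: 0.509
grasp_force: 36.1
```

Request:
{"name": "move_arm", "arguments": {
  "targets": [
    {"grip":0.8,"tx":35,"ty":-8,"tz":0,"rx":0,"ry":0,"rz":0},
    {"grip":0.8,"tx":30,"ty":-7,"tz":0,"rx":0,"ry":0,"rz":0},
    {"grip":0.8,"tx":19,"ty":-5,"tz":0,"rx":0,"ry":0,"rz":0},
    {"grip":0.8,"tx":0,"ty":0,"tz":0,"rx":0,"ry":0,"rz":0},
    {"grip":0.8,"tx":0,"ty":0,"tz":0,"rx":0,"ry":0,"rz":0},
    {"grip":0.8,"tx":0,"ty":0,"tz":0,"rx":0,"ry":0,"rz":0}
  ]
}}

```text
t: 11.4
ee_pos: [0.5211, 0.2628, 0.108]
ee_rot: [[0.276, 0.961, -0.001], [0.961, -0.276, -0.001], [-0.001, -0.0, -1.0]]
wrist_force: [0.5, -0.3, -1.5]
opening: 0.507
grasp_force: 36.1
```

```bash
python3 -c "
from h import *
plan(522,263,49,-16)"
```

```text
t 11.4 pos [521.1 262.8 108. ] yaw -16.04 zax [-6.e-04 -8.e-04 -1.e+00] rz -0.0007 shift [ 0.4  0.8 59. ] F [ 0.5 -0.3 -1.5] op 0.507 gf 36.1 q6 2.2
```

Request:
{"name": "move_arm", "arguments": {
  "targets": [
    {"grip":0.8,"tx":0,"ty":0,"tz":20,"rx":0,"ry":0,"rz":0},
    {"grip":0.8,"tx":0,"ty":0,"tz":24,"rx":0,"ry":0,"rz":0},
    {"grip":0.8,"tx":0,"ty":0,"tz":8,"rx":0,"ry":0,"rz":0},
    {"grip":0.8,"tx":0,"ty":0,"tz":4,"rx":0,"ry":0,"rz":0},
    {"grip":0.8,"tx":0,"ty":0,"tz":2,"rx":0,"ry":0,"rz":0},
    {"grip":0.8,"tx":0,"ty":0,"tz":1,"rx":0,"ry":0,"rz":0},
    {"grip":0.8,"tx":0,"ty":0,"tz":0,"rx":0,"ry":0,"rz":0},
    {"grip":0.8,"tx":0,"ty":0,"tz":0,"rx":0,"ry":0,"rz":0}
  ]
}}

```text
t: 12.2
ee_pos: [0.5219, 0.2641, 0.0503]
ee_rot: [[0.275, 0.961, 0.002], [0.961, -0.275, 0.001], [0.001, 0.001, -1.0]]
wrist_force: [-0.3, 0.1, -1.4]
opening: 0.51
grasp_force: 36.1
```

Request:
{"name": "move_arm", "arguments": {
  "targets": [
    {"grip":0.8,"tx":0,"ty":0,"tz":1,"rx":0,"ry":0,"rz":0},
    {"grip":0.8,"tx":0,"ty":0,"tz":0.8,"rx":0,"ry":0,"rz":0},
    {"grip":0.8,"tx":0,"ty":0,"tz":0,"rx":0,"ry":0,"rz":0},
    {"grip":0.8,"tx":0,"ty":0,"tz":0,"rx":0,"ry":0,"rz":0}
  ]
}}

```text
t: 12.6
ee_pos: [0.5219, 0.2643, 0.0494]
ee_rot: [[0.275, 0.961, 0.002], [0.961, -0.275, 0.001], [0.002, 0.002, -1.0]]
wrist_force: [-1.3, -1.2, 6.0]
opening: 0.511
grasp_force: 36.5
```

Request:
{"name": "move_arm", "arguments": {
  "targets": [
    {"grip":0.4,"tx":0,"ty":0,"tz":0,"rx":0,"ry":0,"rz":0},
    {"grip":0.2,"tx":0,"ty":0,"tz":0,"rx":0,"ry":0,"rz":0},
    {"grip":0,"tx":0,"ty":0,"tz":0,"rx":0,"ry":0,"rz":0},
    {"grip":0,"tx":0,"ty":0,"tz":0,"rx":0,"ry":0,"rz":0},
    {"grip":0,"tx":0,"ty":0,"tz":-20,"rx":0,"ry":0,"rz":0},
    {"grip":0,"tx":0,"ty":0,"tz":-40,"rx":0,"ry":0,"rz":0},
    {"grip":0,"tx":0,"ty":0,"tz":-40,"rx":0,"ry":0,"rz":0},
    {"grip":0,"tx":0,"ty":0,"tz":-20,"rx":0,"ry":0,"rz":0}
  ]
}}

```text
t: 13.4
ee_pos: [0.5228, 0.2644, 0.1717]
ee_rot: [[0.275, 0.961, 0.005], [0.961, -0.275, 0.002], [0.003, 0.005, -1.0]]
wrist_force: [1.3, 0.5, 0.1]
opening: 0.998
grasp_force: 0.0
```

```bash
cat >> h.py <<'E'
def look():
    img,W=world('top')
    h=cv2.cvtColor(img,cv2.COLOR_RGB2HSV); H,S=h[...,0],h[...,1]; X,Y,Z=[W[...,i] for i in range(3)]
    def near(x,y,d): return (abs(X-x)<d)&(abs(Y-y)<d)
    o=(H<18)&(S>150); b=(H>95)&(H<125)&(S>120); g=(H>45)&(H<85)&(S>100)
    for n,m in (('ocap',o&(Z>.09)&(Z<.12)&near(.54,.22,.2)),('opad',o&(Z<.012)&(Z>-.01)&near(.535,.083,.05)),('bcap',b&(Z>.1)&(Z<.12)&near(.52,.15,.25)),('bpad',b&(Z<.012)&(Z>-.01)&near(.506,-.022,.05)),('fin',g&(Z>.03)&(Z<.08)&(S>150)),('plate',(img.max(2)>70)&(Z>.0065)&(Z<.02)&(X>.54)&(X<.66)&(abs(Y-.015)<.06))):
        p=W[m]
        if len(p)>20:
            q=p[:,:2].astype(np.float32)*1000
            c,rr=cv2.minEnclosingCircle(q); c2,sz,a=cv2.minAreaRect(q); print(n,len(p),np.round(c,1),round(rr,1),'rect',np.round(c2,1),np.round(sz,1),round(a,1),'z',round(np.median(p[:,2]),4))
    return img,W
E
python3 -c "
from h import *
look(); plan(534.5,32,145,72.4)"
```

```text
opad 669 [534.9  81.9] 33.6 rect [534.9  81.9] [64.6 64.6] 80.7 z 0.004
bcap 206 [519.9 262.3] 15.8 rect [520.7 262.3] [29.3 30.5] 42.8 z 0.1088
bpad 678 [512.  -31.9] 44.5 rect [511.4 -24.2] [66.  78.1] 73.1 z 0.0041
fin 123 [ 520.1 -167.2] 208.5 rect [ 507.9 -149.6] [316.5 318.1] 30.4 z 0.0374
plate 649 [584.   25.7] 58.7 rect [584.3  24.9] [64.9 99.9] 72.6 z 0.0088
t 13.45 pos [524.2 264.9 174.7] yaw -15.99 zax [ 0.0099  0.0036 -0.9999] rz -1.5427 shift [ -80.  -219.1   28.9] F [0.5 1.  2.2] op 0.998 gf 0.0 q6 2.2
```

Request:
{"name": "move_arm", "arguments": {
  "targets": [
    {"grip":0,"tx":0,"ty":0,"tz":0,"rx":0,"ry":0,"rz":-0.14},
    {"grip":0,"tx":0,"ty":0,"tz":0,"rx":0,"ry":0,"rz":-0.14},
    {"grip":0,"tx":0,"ty":0,"tz":0,"rx":0,"ry":0,"rz":-0.14},
    {"grip":0,"tx":0,"ty":0,"tz":0,"rx":0,"ry":0,"rz":-0.14},
    {"grip":0,"tx":0,"ty":0,"tz":0,"rx":0,"ry":0,"rz":-0.14},
    {"grip":0,"tx":0,"ty":0,"tz":0,"rx":0,"ry":0,"rz":-0.14},
    {"grip":0,"tx":0,"ty":0,"tz":0,"rx":0,"ry":0,"rz":-0.14},
    {"grip":0,"tx":0,"ty":0,"tz":0,"rx":0,"ry":0,"rz":-0.14}
  ]
}}

```text
t: 14.25
ee_pos: [0.5209, 0.2637, 0.1664]
ee_rot: [[-0.749, 0.662, -0.001], [0.662, 0.749, -0.001], [0.001, -0.001, -1.0]]
wrist_force: [0.2, -0.5, 0.2]
opening: 1.001
grasp_force: 0.0
```

Request:
{"name": "move_arm", "arguments": {
  "targets": [
    {"grip":0,"tx":0,"ty":0,"tz":0,"rx":0,"ry":0,"rz":-0.14},
    {"grip":0,"tx":0,"ty":0,"tz":0,"rx":0,"ry":0,"rz":-0.14},
    {"grip":0,"tx":0,"ty":0,"tz":0,"rx":0,"ry":0,"rz":-0.143},
    {"grip":0,"tx":-16,"ty":-43,"tz":0,"rx":0,"ry":0,"rz":0},
    {"grip":0,"tx":-16,"ty":-43,"tz":0,"rx":0,"ry":0,"rz":0},
    {"grip":0,"tx":-16,"ty":-43,"tz":0,"rx":0,"ry":0,"rz":0},
    {"grip":0,"tx":-16,"ty":-43,"tz":0,"rx":0,"ry":0,"rz":0},
    {"grip":0,"tx":-16,"ty":-43,"tz":0,"rx":0,"ry":0,"rz":0}
  ]
}}

```text
t: 15.05
ee_pos: [0.5321, 0.0331, 0.1666]
ee_rot: [[-0.953, 0.302, -0.001], [0.302, 0.953, 0.0], [0.001, -0.0, -1.0]]
wrist_force: [1.9, -0.0, 1.0]
opening: 1.002
grasp_force: 0.0
```

Request:
{"name": "move_arm", "arguments": {
  "targets": [
    {"grip":0,"tx":0,"ty":0,"tz":0,"rx":0,"ry":0,"rz":0},
    {"grip":0,"tx":0,"ty":0,"tz":0,"rx":0,"ry":0,"rz":0},
    {"grip":0,"tx":0,"ty":0,"tz":0,"rx":0,"ry":0,"rz":0}
  ]
}}

```text
t: 15.35
ee_pos: [0.5323, 0.0355, 0.167]
ee_rot: [[-0.953, 0.301, -0.001], [0.301, 0.954, 0.001], [0.001, 0.0, -1.0]]
wrist_force: [0.2, 0.5, -0.0]
opening: 1.0
grasp_force: 0.0
```

```bash
python3 - <<'E'
from h import *
plan(534.5,32,10,72.4)
img,W=world('wrist'); save('w2.png',img)
h=cv2.cvtColor(img,cv2.COLOR_RGB2HSV); H,S=h[...,0],h[...,1]; X,Y,Z=[W[...,i] for i in range(3)]
o=(H<18)&(S>150);b=(H>95)&(H<125)&(S>120);roi=(X>.44)&(X<.68)&(abs(Y-.02)<.15)
for n,m in (('fin',(H>45)&(H<85)&(S>100)&(Z>.033)&(Z<.045)),('plate',(Z>.0065)&(Z<.014)&(img.max(2)>60)&(S<90)),('opad',o&(Z<.012)),('bpad',b&(Z<.012))):
    p=W[m&roi]
    if len(p)>20: q=p[:,:2].astype(np.float32)*1000;c,sz,a=cv2.minAreaRect(q); print(n,len(p),np.round(c,1),np.round(sz,1),round(a,1),np.round(np.median(p,0),4))
E
```

```text
t 15.35 pos [532.3  35.5 167. ] yaw 72.46 zax [-9.e-04  7.e-04 -1.e+00] rz 0.001 shift [ -3.3  -2.7 157. ] F [ 0.2  0.5 -0. ] op 1.0 gf 0.0 q6 0.25
fin 548 [532.5  32.3] [13.7 34. ] 72.5 [0.5318 0.0327 0.0381]
plate 2943 [589.3  14.6] [48.1 84.6] 72.5 [0.5869 0.0142 0.0085]
opad 3207 [559.1  20.6] [161.4 159.4] 67.1 [0.5339 0.0826 0.0041]
bpad 3182 [548.7  21.1] [176.1 139.1] 74.6 [ 0.5051 -0.0209  0.0041]
```

View pics/w2.png

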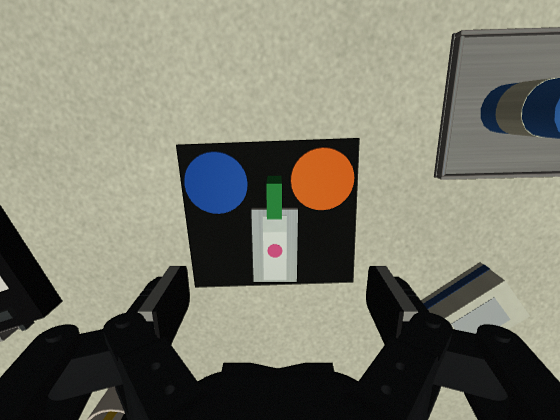

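Request:
{"name": "move_arm", "arguments": {
  "targets": [
    {"grip":0,"tx":-3.6,"ty":-1.9,"tz":20,"rx":0,"ry":0,"rz":0},
    {"grip":0,"tx":0,"ty":0,"tz":40,"rx":0,"ry":0,"rz":0},
    {"grip":0,"tx":0,"ty":0,"tz":40,"rx":0,"ry":0,"rz":0},
    {"grip":0,"tx":0,"ty":0,"tz":40,"rx":0,"ry":0,"rz":0},
    {"grip":0,"tx":0,"ty":0,"tz":15,"rx":0,"ry":0,"rz":0},
    {"grip":0.4,"tx":0,"ty":0,"tz":0,"rx":0,"ry":0,"rz":0},
    {"grip":0.4,"tx":0,"ty":0,"tz":0,"rx":0,"ry":0,"rz":0},
    {"grip":0.4,"tx":0,"ty":0,"tz":0,"rx":0,"ry":0,"rz":0}
  ]
}}

```text
t: 16.2
ee_pos: [0.5379, 0.032, 0.0154]
ee_rot: [[-0.953, 0.301, 0.005], [0.301, 0.953, -0.0], [-0.005, 0.001, -1.0]]
wrist_force: [0.2, 0.1, 0.8]
opening: 0.598
grasp_force: 0.0
```

```bash
python3 -c "
from h import *
plan(535,32.7,10,72.5)"
```

```text
t 16.2 pos [537.9  32.   15.4] yaw 72.46 zax [ 5.2e-03 -3.0e-04 -1.0e+00] rz -0.0007 shift [ 3.  -0.3  5.4] F [0.2 0.1 0.8] op 0.598 gf 0.0 q6 0.24
```

Request:
{"name": "move_arm", "arguments": {
  "grip_force": 40,
  "targets": [
    {"grip":0.4,"tx":2.5,"ty":0,"tz":4.5,"rx":0,"ry":0,"rz":0},
    {"grip":0.4,"tx":0,"ty":0,"tz":0,"rx":0,"ry":0,"rz":0},
    {"grip":0.7,"tx":0,"ty":0,"tz":0,"rx":0,"ry":0,"rz":0},
    {"grip":1,"tx":0,"ty":0,"tz":0,"rx":0,"ry":0,"rz":0},
    {"grip":1,"tx":0,"ty":0,"tz":0,"rx":0,"ry":0,"rz":0},
    {"grip":1,"tx":0,"ty":0,"tz":0,"rx":0,"ry":0,"rz":0},
    {"grip":1,"tx":0,"ty":0,"tz":0,"rx":0,"ry":0,"rz":0}
  ]
}}

```text
t: 16.9
ee_pos: [0.5333, 0.0325, 0.0083]
ee_rot: [[-0.953, 0.302, 0.001], [0.302, 0.953, -0.0], [-0.001, 0.0, -1.0]]
wrist_force: [-1.3, -0.1, 1.9]
opening: 0.156
grasp_force: 39.4
```

```bash
python3 -c "
from h import *
plan(535,32.7,70,72.5)"
```

```text
t 16.9 pos [533.3  32.5   8.3] yaw 72.42 zax [ 6.e-04 -1.e-04 -1.e+00] rz -0.0014 shift [ -1.6   0.7 -61.7] F [-1.3 -0.1  1.9] op 0.156 gf 39.4 q6 0.24
```

Request:
{"name": "move_arm", "arguments": {
  "targets": [
    {"grip":1,"tx":0,"ty":0,"tz":-20,"rx":0,"ry":0,"rz":0},
    {"grip":1,"tx":0,"ty":0,"tz":-25,"rx":0,"ry":0,"rz":0},
    {"grip":1,"tx":0,"ty":0,"tz":-25,"rx":0,"ry":0,"rz":0},
    {"grip":1,"tx":0,"ty":0,"tz":0,"rx":0,"ry":0,"rz":-0.11},
    {"grip":1,"tx":0,"ty":0,"tz":0,"rx":0,"ry":0,"rz":-0.11},
    {"grip":1,"tx":0,"ty":0,"tz":0,"rx":0,"ry":0,"rz":-0.11},
    {"grip":1,"tx":0,"ty":0,"tz":0,"rx":0,"ry":0,"rz":0},
    {"grip":1,"tx":0,"ty":0,"tz":0,"rx":0,"ry":0,"rz":0}
  ]
}}

```text
t: 17.7
ee_pos: [0.5327, 0.0326, 0.0775]
ee_rot: [[-1.0, -0.021, -0.001], [-0.021, 1.0, 0.0], [0.001, 0.0, -1.0]]
wrist_force: [0.5, -0.4, -0.5]
opening: 0.156
grasp_force: 39.0
```

```bash
python3 -c "
from h import *
plan(411.5,-308.6,70,91.4)"
```

```text
t 17.7 pos [532.7  32.6  77.5] yaw 91.2 zax [-1.e-03  1.e-04 -1.e+00] rz -0.0035 shift [ 129.5 -338.1    7.6] F [ 0.5 -0.4 -0.5] op 0.156 gf 39.0 q6 -0.09
```

Request:
{"name": "move_arm", "arguments": {
  "targets": [
    {"grip":1,"tx":8,"ty":-20,"tz":0,"rx":0,"ry":0,"rz":-0.003},
    {"grip":1,"tx":15,"ty":-40,"tz":0,"rx":0,"ry":0,"rz":0},
    {"grip":1,"tx":15,"ty":-40,"tz":0,"rx":0,"ry":0,"rz":0},
    {"grip":1,"tx":16,"ty":-40,"tz":0,"rx":0,"ry":0,"rz":0},
    {"grip":1,"tx":16,"ty":-40,"tz":0,"rx":0,"ry":0,"rz":0},
    {"grip":1,"tx":16,"ty":-40,"tz":0,"rx":0,"ry":0,"rz":0},
    {"grip":1,"tx":15,"ty":-40,"tz":0,"rx":0,"ry":0,"rz":0},
    {"grip":1,"tx":15,"ty":-40,"tz":0,"rx":0,"ry":0,"rz":0}
  ]
}}

```text
t: 18.5
ee_pos: [0.424, -0.2718, 0.078]
ee_rot: [[-1.0, -0.024, 0.0], [-0.024, 1.0, -0.0], [-0.0, -0.0, -1.0]]
wrist_force: [-0.1, -0.4, -0.7]
opening: 0.156
grasp_force: 39.1
```

Request:
{"name": "move_arm", "arguments": {
  "targets": [
    {"grip":1,"tx":13,"ty":-30,"tz":0,"rx":0,"ry":0,"rz":0},
    {"grip":1,"tx":2,"ty":-8,"tz":0,"rx":0,"ry":0,"rz":0},
    {"grip":1,"tx":0,"ty":0,"tz":0,"rx":0,"ry":0,"rz":0},
    {"grip":1,"tx":0,"ty":0,"tz":0,"rx":0,"ry":0,"rz":0}
  ]
}}

```text
t: 18.9
ee_pos: [0.411, -0.3078, 0.0777]
ee_rot: [[-1.0, -0.026, -0.0], [-0.026, 1.0, 0.001], [0.0, 0.001, -1.0]]
wrist_force: [-0.2, -0.1, -0.5]
opening: 0.159
grasp_force: 39.2
```

```bash
python3 - <<'E'
from h import *
plan(411.5,-308.6,37,91.4)
img,W=world('wrist'); save('w3.png',img); np.savez('w3.npz',img=img,W=W)
E
```

```text
t 18.9 pos [ 411.  -307.8   77.7] yaw 91.48 zax [-2.0e-04  1.3e-03 -1.0e+00] rz 0.0015 shift [-0.5 -0.9 40.7] F [-0.2 -0.1 -0.5] op 0.159 gf 39.2 q6 -0.8
```

View pics/w3.png

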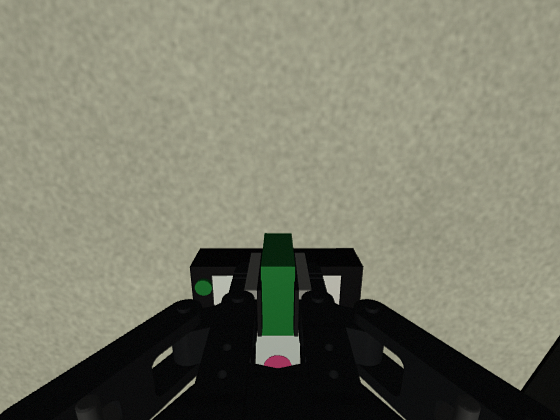

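The wrist view shows the fin centred at column 278 against the viewer's rear face spanning 200–354 (centre 277), so it is central. Now I lower it.

Request:
{"name": "move_arm", "arguments": {
  "targets": [
    {"grip":1,"tx":-0.5,"ty":-0.5,"tz":20,"rx":0,"ry":0,"rz":0},
    {"grip":1,"tx":0,"ty":0,"tz":15,"rx":0,"ry":0,"rz":0},
    {"grip":1,"tx":0,"ty":0,"tz":4,"rx":0,"ry":0,"rz":0},
    {"grip":1,"tx":0,"ty":0,"tz":1,"rx":0,"ry":0,"rz":0},
    {"grip":1,"tx":0,"ty":0,"tz":0,"rx":0,"ry":0,"rz":0},
    {"grip":1,"tx":0,"ty":0,"tz":0,"rx":0,"ry":0,"rz":0}
  ]
}}

```text
t: 19.55
ee_pos: [0.4122, -0.3094, 0.039]
ee_rot: [[-1.0, -0.027, 0.001], [-0.027, 1.0, -0.001], [-0.001, -0.001, -1.0]]
wrist_force: [0.0, 0.3, -0.1]
opening: 0.156
grasp_force: 39.3
```

```bash
python3 -c "
from h import *
plan(463,-307.3,36,91.4)"
```

```text
t 19.55 pos [ 412.2 -309.4   39. ] yaw 91.53 zax [ 0.0013 -0.0012 -1.    ] rz 0.0023 shift [-50.9   0.9   3.1] F [ 0.   0.3 -0.1] op 0.156 gf 39.3 q6 -0.8
```

Request:
{"name": "move_arm", "arguments": {
  "targets": [
    {"grip":1,"tx":0,"ty":0,"tz":1.5,"rx":0,"ry":0,"rz":0},
    {"grip":1,"tx":0,"ty":0,"tz":1.5,"rx":0,"ry":0,"rz":0},
    {"grip":1,"tx":0,"ty":0,"tz":0,"rx":0,"ry":0,"rz":0},
    {"grip":1,"tx":0,"ty":0,"tz":0,"rx":0,"ry":0,"rz":0}
  ]
}}

```text
t: 19.95
ee_pos: [0.4116, -0.3095, 0.0353]
ee_rot: [[-1.0, -0.026, 0.001], [-0.026, 1.0, -0.0], [-0.001, -0.0, -1.0]]
wrist_force: [-0.3, -0.7, -0.1]
opening: 0.161
grasp_force: 39.3
```

```bash
python3 -c "
from h import *
plan(463,-307.3,36,91.4)"
```

```text
t 19.95 pos [ 411.6 -309.5   35.3] yaw 91.49 zax [ 6.e-04 -5.e-04 -1.e+00] rz 0.0016 shift [-51.4   0.9  -0.7] F [-0.3 -0.7 -0.1] op 0.161 gf 39.3 q6 -0.8
```

Request:
{"name": "move_arm", "arguments": {
  "targets": [
    {"grip":1,"tx":-5,"ty":0.1,"tz":0.5,"rx":0,"ry":0,"rz":0},
    {"grip":1,"tx":-6,"ty":0.1,"tz":0,"rx":0,"ry":0,"rz":0},
    {"grip":1,"tx":-6,"ty":0.1,"tz":0,"rx":0,"ry":0,"rz":0},
    {"grip":1,"tx":-6,"ty":0.1,"tz":0,"rx":0,"ry":0,"rz":0},
    {"grip":1,"tx":-6,"ty":0.1,"tz":0,"rx":0,"ry":0,"rz":0},
    {"grip":1,"tx":-6,"ty":0.1,"tz":0,"rx":0,"ry":0,"rz":0},
    {"grip":1,"tx":-5,"ty":0.1,"tz":0,"rx":0,"ry":0,"rz":0},
    {"grip":1,"tx":0,"ty":0,"tz":0,"rx":0,"ry":0,"rz":0}
  ]
}}

```text
t: 20.75
ee_pos: [0.4521, -0.3079, 0.0353]
ee_rot: [[-1.0, -0.026, -0.0], [-0.026, 1.0, -0.001], [0.0, -0.001, -1.0]]
wrist_force: [-2.6, -0.9, 5.4]
opening: 0.154
grasp_force: 40.2
```

Request:
{"name": "move_arm", "arguments": {
  "targets": [
    {"grip":1,"tx":-3,"ty":0,"tz":0,"rx":0,"ry":0,"rz":0},
    {"grip":1,"tx":-3,"ty":0,"tz":0,"rx":0,"ry":0,"rz":0},
    {"grip":1,"tx":0,"ty":0,"tz":0,"rx":0,"ry":0,"rz":0},
    {"grip":1,"tx":0,"ty":0,"tz":0,"rx":0,"ry":0,"rz":0}
  ]
}}

```text
t: 21.15
ee_pos: [0.4575, -0.3078, 0.0353]
ee_rot: [[-1.0, -0.026, -0.001], [-0.026, 1.0, -0.001], [0.001, -0.001, -1.0]]
wrist_force: [-4.2, -0.5, 6.1]
opening: 0.157
grasp_force: 40.3
```

```bash
python3 -c "
from h import *
plan(463,-307.3,36,91.4)
img,W=world('scene');save('s2.png',cv2.resize(img[190:260,120:220],None,fx=6,fy=6,interpolation=cv2.INTER_CUBIC))"
```

```text
t 21.15 pos [ 457.5 -307.8   35.3] yaw 91.49 zax [-7.0e-04 -1.2e-03 -1.0e+00] rz 0.0016 shift [-5.5  0.3 -0.7] F [-4.2 -0.5  6.1] op 0.157 gf 40.3 q6 -0.74
```

View pics/s2.png

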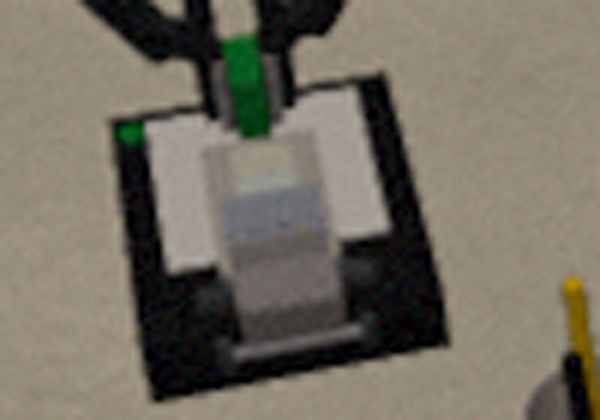

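The carrier is under the clip and square (plate columns about 205–330, clip 230–340). I keep pushing to the stop.

Request:
{"name": "move_arm", "arguments": {
  "targets": [
    {"grip":1,"tx":-1.5,"ty":0,"tz":0,"rx":0,"ry":0,"rz":0},
    {"grip":1,"tx":-1.5,"ty":0,"tz":0,"rx":0,"ry":0,"rz":0},
    {"grip":1,"tx":0,"ty":0,"tz":0,"rx":0,"ry":0,"rz":0}
  ]
}}

```text
t: 21.5
ee_pos: [0.4602, -0.3076, 0.0353]
ee_rot: [[-1.0, -0.026, -0.001], [-0.026, 1.0, -0.001], [0.001, -0.001, -1.0]]
wrist_force: [-6.2, 0.0, 7.4]
opening: 0.158
grasp_force: 40.3
```

Request:
{"name": "move_arm", "arguments": {
  "targets": [
    {"grip":1,"tx":-1,"ty":0,"tz":0,"rx":0,"ry":0,"rz":0},
    {"grip":1,"tx":-1,"ty":0,"tz":0,"rx":0,"ry":0,"rz":0},
    {"grip":1,"tx":0,"ty":0,"tz":0,"rx":0,"ry":0,"rz":0}
  ]
}}

```text
t: 21.8
ee_pos: [0.462, -0.3076, 0.0353]
ee_rot: [[-1.0, -0.026, -0.002], [-0.026, 1.0, -0.001], [0.002, -0.001, -1.0]]
wrist_force: [-5.4, -0.3, 6.7]
opening: 0.156
grasp_force: 40.4
```

Request:
{"name": "move_arm", "arguments": {
  "targets": [
    {"grip":1,"tx":-1,"ty":0,"tz":0,"rx":0,"ry":0,"rz":0},
    {"grip":1,"tx":0,"ty":0,"tz":0,"rx":0,"ry":0,"rz":0}
  ]
}}

```text
t: 22.0
ee_pos: [0.462, -0.3076, 0.0353]
ee_rot: [[-1.0, -0.026, -0.004], [-0.026, 1.0, -0.001], [0.004, -0.001, -1.0]]
wrist_force: [-8.7, -1.1, 8.5]
opening: 0.157
grasp_force: 40.6
```

Request:
{"name": "move_arm", "arguments": {
  "targets": [
    {"grip":0.7,"tx":0,"ty":0,"tz":0,"rx":0,"ry":0,"rz":0},
    {"grip":0.5,"tx":0,"ty":0,"tz":0,"rx":0,"ry":0,"rz":0},
    {"grip":0.4,"tx":0,"ty":0,"tz":0,"rx":0,"ry":0,"rz":0},
    {"grip":0.4,"tx":0,"ty":0,"tz":-20,"rx":0,"ry":0,"rz":0},
    {"grip":0.4,"tx":0,"ty":0,"tz":-40,"rx":0,"ry":0,"rz":0},
    {"grip":0.2,"tx":0,"ty":0,"tz":-45,"rx":0,"ry":0,"rz":0},
    {"grip":0,"tx":0,"ty":0,"tz":-30,"rx":0,"ry":0,"rz":0},
    {"grip":0,"tx":0,"ty":0,"tz":0,"rx":0,"ry":0,"rz":0}
  ]
}}

```text
t: 22.8
ee_pos: [0.4665, -0.3092, 0.1758]
ee_rot: [[-1.0, -0.027, 0.009], [-0.027, 1.0, -0.007], [-0.009, -0.007, -1.0]]
wrist_force: [0.1, 0.2, 0.4]
opening: 1.0
grasp_force: 0.0
```

```bash
python3 - <<'E'
from h import *
plan(522,264,170,-16)
img,W=world('top'); img2,W2=world('scene')
a=cv2.resize(img[185:280,355:445],None,fx=4,fy=4,interpolation=cv2.INTER_CUBIC)
b=cv2.resize(img2[190:260,120:220],None,fx=4.2,fy=5.428,interpolation=cv2.INTER_CUBIC); save('ck1.png',np.hstack([a,b[:380]]))
H,S=[cv2.cvtColor(img2,cv2.COLOR_RGB2HSV)[...,i] for i in (0,1)]
for w,im in ((W,img),(W2,img2)):
    hs=cv2.cvtColor(im,cv2.COLOR_RGB2HSV); m=(hs[...,0]>45)&(hs[...,0]<85)&(hs[...,1]>120)&(w[...,2]>.058)&(w[...,2]<.075)&(abs(w[...,1]+.307)<.06)
    p=w[m]
    if len(p)>8: print(len(p),cv2.minAreaRect(p[:,:2].astype(np.float32)*1000),np.median(p,0))
E
```

```text
t 22.8 pos [ 466.5 -309.2  175.8] yaw 91.52 zax [ 0.009  -0.007  -0.9999] rz 1.8766 shift [ 566.3 -104.7    2.2] F [0.1 0.2 0.4] op 1.0 gf 0.0 q6 -0.73
60 ((454.6457214355469, -306.8900451660156), (17.316158294677734, 13.745022773742676), 3.4487416744232178) [ 0.45469155 -0.30543717  0.06513777]
43 ((464.7364501953125, -307.8214416503906), (35.83982849121094, 11.127225875854492), 1.539700984954834) [ 0.46844424 -0.30767069  0.06474777]
```

View pics/ck1.png

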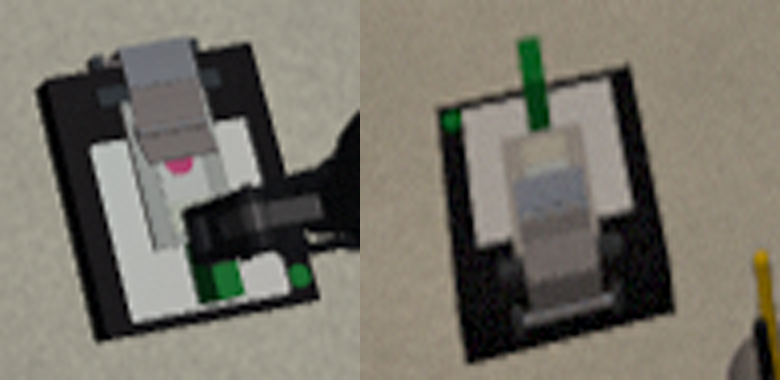

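The clip is lifted over the plate and the fin is at (464.7, -307.8), against an expected 463, so the carrier is home. Next I return the blue bottle.

Request:
{"name": "move_arm", "arguments": {
  "targets": [
    {"grip":0,"tx":0,"ty":0,"tz":0,"rx":0,"ry":0,"rz":0.1443},
    {"grip":0,"tx":0,"ty":0,"tz":0,"rx":0,"ry":0,"rz":0.1443},
    {"grip":0,"tx":0,"ty":0,"tz":0,"rx":0,"ry":0,"rz":0.1443},
    {"grip":0,"tx":0,"ty":0,"tz":0,"rx":0,"ry":0,"rz":0.1443},
    {"grip":0,"tx":0,"ty":0,"tz":0,"rx":0,"ry":0,"rz":0.1443},
    {"grip":0,"tx":0,"ty":0,"tz":0,"rx":0,"ry":0,"rz":0.1443},
    {"grip":0,"tx":0,"ty":0,"tz":0,"rx":0,"ry":0,"rz":0.1443},
    {"grip":0,"tx":0,"ty":0,"tz":0,"rx":0,"ry":0,"rz":0.1443}
  ]
}}

```text
t: 23.7
ee_pos: [0.4624, -0.3061, 0.1666]
ee_rot: [[-0.423, 0.906, -0.003], [0.906, 0.423, 0.003], [0.004, -0.002, -1.0]]
wrist_force: [-0.5, 0.5, -0.4]
opening: 1.0
grasp_force: 0.0
```

Request:
{"name": "move_arm", "arguments": {
  "targets": [
    {"grip":0,"tx":0,"ty":0,"tz":0,"rx":0,"ry":0,"rz":0.1443},
    {"grip":0,"tx":0,"ty":0,"tz":0,"rx":0,"ry":0,"rz":0.1443},
    {"grip":0,"tx":0,"ty":0,"tz":0,"rx":0,"ry":0,"rz":0.1443},
    {"grip":0,"tx":0,"ty":0,"tz":0,"rx":0,"ry":0,"rz":0.1443},
    {"grip":0,"tx":0,"ty":0,"tz":0,"rx":0,"ry":0,"rz":0.1443},
    {"grip":0,"tx":40,"ty":-7,"tz":0,"rx":0,"ry":0,"rz":0},
    {"grip":0,"tx":40,"ty":-7,"tz":0,"rx":0,"ry":0,"rz":0},
    {"grip":0,"tx":40,"ty":-7,"tz":0,"rx":0,"ry":0,"rz":0}
  ]
}}

```text
t: 24.5
ee_pos: [0.475, -0.1842, 0.1666]
ee_rot: [[0.276, 0.961, -0.004], [0.961, -0.276, 0.003], [0.001, -0.004, -1.0]]
wrist_force: [0.8, 0.6, -0.9]
opening: 1.0
grasp_force: 0.0
```

Request:
{"name": "move_arm", "arguments": {
  "targets": [
    {"grip":0,"tx":40,"ty":-7,"tz":0,"rx":0,"ry":0,"rz":0},
    {"grip":0,"tx":40,"ty":-7,"tz":0,"rx":0,"ry":0,"rz":0},
    {"grip":0,"tx":40,"ty":-7,"tz":0,"rx":0,"ry":0,"rz":0},
    {"grip":0,"tx":40,"ty":-7,"tz":0,"rx":0,"ry":0,"rz":0},
    {"grip":0,"tx":40,"ty":-7,"tz":0,"rx":0,"ry":0,"rz":0},
    {"grip":0,"tx":40,"ty":-7,"tz":0,"rx":0,"ry":0,"rz":0},
    {"grip":0,"tx":40,"ty":-7,"tz":0,"rx":0,"ry":0,"rz":0},
    {"grip":0,"tx":40,"ty":-7,"tz":0,"rx":0,"ry":0,"rz":0}
  ]
}}

```text
t: 25.3
ee_pos: [0.5091, 0.1388, 0.1668]
ee_rot: [[0.275, 0.961, -0.004], [0.961, -0.275, -0.0], [-0.002, -0.004, -1.0]]
wrist_force: [-0.0, 0.1, -0.8]
opening: 1.0
grasp_force: 0.0
```

Request:
{"name": "move_arm", "arguments": {
  "targets": [
    {"grip":0,"tx":40,"ty":-7,"tz":0,"rx":0,"ry":0,"rz":0},
    {"grip":0,"tx":40,"ty":-7,"tz":0,"rx":0,"ry":0,"rz":0},
    {"grip":0,"tx":40,"ty":-7,"tz":0,"rx":0,"ry":0,"rz":0},
    {"grip":0,"tx":0,"ty":0,"tz":0,"rx":0,"ry":0,"rz":0},
    {"grip":0,"tx":0,"ty":0,"tz":0,"rx":0,"ry":0,"rz":0},
    {"grip":0,"tx":0,"ty":0,"tz":0,"rx":0,"ry":0,"rz":0}
  ]
}}

```text
t: 25.9
ee_pos: [0.5225, 0.2573, 0.1679]
ee_rot: [[0.276, 0.961, -0.003], [0.961, -0.276, -0.001], [-0.002, -0.002, -1.0]]
wrist_force: [0.4, -0.7, -0.1]
opening: 1.003
grasp_force: 0.0
```

```bash
python3 -c "
from h import *
plan(522,264.2,49,-16); look()"
```

```text
t 25.9 pos [522.5 257.3 167.9] yaw -16.01 zax [-0.0027 -0.0014 -1.    ] rz -0.0002 shift [  6.7  -2.1 118.9] F [ 0.4 -0.7 -0.1] op 1.003 gf 0.0 q6 2.19
opad 672 [534.9  82.2] 33.6 rect [534.9  82. ] [64.8 64.5] 82.5 z 0.004
bcap 207 [520.4 262.8] 15.5 rect [520.2 262.3] [29. 30.] 36.1 z 0.1088
bpad 668 [505.8 -22.9] 33.8 rect [505.6 -23. ] [65.2 65.4] 54.5 z 0.004
fin 174 [ 461.7 -331.8] 34.6 rect [ 462.1 -332.4] [31.3 64.9] 1.6 z 0.0635
```

Request:
{"name": "move_arm", "arguments": {
  "targets": [
    {"grip":0,"tx":6.5,"ty":-2,"tz":0,"rx":0,"ry":0,"rz":0},
    {"grip":0,"tx":0,"ty":0,"tz":30,"rx":0,"ry":0,"rz":0},
    {"grip":0,"tx":0,"ty":0,"tz":35,"rx":0,"ry":0,"rz":0},
    {"grip":0,"tx":0,"ty":0,"tz":35,"rx":0,"ry":0,"rz":0},
    {"grip":0,"tx":0,"ty":0,"tz":19,"rx":0,"ry":0,"rz":0},
    {"grip":0,"tx":0,"ty":0,"tz":0,"rx":0,"ry":0,"rz":0},
    {"grip":0,"tx":0,"ty":0,"tz":0,"rx":0,"ry":0,"rz":0}
  ]
}}

```text
t: 26.65
ee_pos: [0.5233, 0.2646, 0.0509]
ee_rot: [[0.276, 0.961, -0.0], [0.961, -0.276, 0.0], [0.0, -0.0, -1.0]]
wrist_force: [-0.6, 0.7, -0.2]
opening: 1.003
grasp_force: 0.0
```

Request:
{"name": "move_arm", "arguments": {
  "grip_force": 35,
  "targets": [
    {"grip":0.4,"tx":0,"ty":0,"tz":0,"rx":0,"ry":0,"rz":0},
    {"grip":0.4,"tx":0,"ty":0,"tz":0,"rx":0,"ry":0,"rz":0},
    {"grip":0.8,"tx":0,"ty":0,"tz":0,"rx":0,"ry":0,"rz":0},
    {"grip":0.8,"tx":0,"ty":0,"tz":0,"rx":0,"ry":0,"rz":0},
    {"grip":0.8,"tx":0,"ty":0,"tz":0,"rx":0,"ry":0,"rz":0},
    {"grip":0.8,"tx":0,"ty":0,"tz":0,"rx":0,"ry":0,"rz":0}
  ]
}}

```text
t: 27.25
ee_pos: [0.524, 0.2657, 0.0524]
ee_rot: [[0.275, 0.961, 0.002], [0.961, -0.275, 0.001], [0.002, 0.002, -1.0]]
wrist_force: [-1.5, -0.5, 6.2]
opening: 0.513
grasp_force: 35.1
```

```bash
python3 -c "
from h import *
plan(508,-21.7,110,-16)"
```

```text
t 27.25 pos [524.  265.7  52.4] yaw -15.96 zax [ 0.0023  0.0014 -1.    ] rz 0.0006 shift [-280.5   63.9  -58. ] F [-1.5 -0.5  6.2] op 0.513 gf 35.1 q6 2.2
```

Request:
{"name": "move_arm", "arguments": {
  "targets": [
    {"grip":0.8,"tx":0,"ty":0,"tz":-20,"rx":0,"ry":0,"rz":0},
    {"grip":0.8,"tx":0,"ty":0,"tz":-30,"rx":0,"ry":0,"rz":0},
    {"grip":0.8,"tx":-20,"ty":5,"tz":-10,"rx":0,"ry":0,"rz":0},
    {"grip":0.8,"tx":-35,"ty":8,"tz":0,"rx":0,"ry":0,"rz":0},
    {"grip":0.8,"tx":-35,"ty":8,"tz":0,"rx":0,"ry":0,"rz":0},
    {"grip":0.8,"tx":-35,"ty":8,"tz":0,"rx":0,"ry":0,"rz":0},
    {"grip":0.8,"tx":-35,"ty":8,"tz":0,"rx":0,"ry":0,"rz":0},
    {"grip":0.8,"tx":-35,"ty":8,"tz":0,"rx":0,"ry":0,"rz":0}
  ]
}}

```text
t: 28.05
ee_pos: [0.5122, 0.0637, 0.1099]
ee_rot: [[0.275, 0.961, -0.001], [0.961, -0.275, -0.0], [-0.001, -0.001, -1.0]]
wrist_force: [0.1, -0.1, -2.3]
opening: 0.51
grasp_force: 36.0
```

Request:
{"name": "move_arm", "arguments": {
  "targets": [
    {"grip":0.8,"tx":-35,"ty":8,"tz":0,"rx":0,"ry":0,"rz":0},
    {"grip":0.8,"tx":-30,"ty":7,"tz":0,"rx":0,"ry":0,"rz":0},
    {"grip":0.8,"tx":-17,"ty":4,"tz":0,"rx":0,"ry":0,"rz":0},
    {"grip":0.8,"tx":0,"ty":0,"tz":0,"rx":0,"ry":0,"rz":0},
    {"grip":0.8,"tx":0,"ty":0,"tz":0,"rx":0,"ry":0,"rz":0},
    {"grip":0.8,"tx":0,"ty":0,"tz":0,"rx":0,"ry":0,"rz":0}
  ]
}}

```text
t: 28.65
ee_pos: [0.5083, -0.0181, 0.1102]
ee_rot: [[0.274, 0.962, -0.001], [0.962, -0.274, 0.0], [0.0, -0.001, -1.0]]
wrist_force: [-0.9, -0.1, -2.1]
opening: 0.512
grasp_force: 36.0
```

```bash
python3 -c "
from h import *
plan(508.3,-20.7,53.5,-16)"
```

```text
t 28.65 pos [508.3 -18.1 110.2] yaw -15.93 zax [-6.e-04  5.e-04 -1.e+00] rz 0.0012 shift [-2.5  0.8 56.7] F [-0.9 -0.1 -2.1] op 0.512 gf 36.0 q6 1.68
```

Request:
{"name": "move_arm", "arguments": {
  "targets": [
    {"grip":0.8,"tx":-2.5,"ty":0,"tz":20,"rx":0,"ry":0,"rz":0},
    {"grip":0.8,"tx":0,"ty":0,"tz":22,"rx":0,"ry":0,"rz":0},
    {"grip":0.8,"tx":0,"ty":0,"tz":8,"rx":0,"ry":0,"rz":0},
    {"grip":0.8,"tx":0,"ty":0,"tz":3,"rx":0,"ry":0,"rz":0},
    {"grip":0.8,"tx":0,"ty":0,"tz":2,"rx":0,"ry":0,"rz":0},
    {"grip":0.8,"tx":0,"ty":0,"tz":1,"rx":0,"ry":0,"rz":0},
    {"grip":0.8,"tx":0,"ty":0,"tz":0,"rx":0,"ry":0,"rz":0},
    {"grip":0.8,"tx":0,"ty":0,"tz":0,"rx":0,"ry":0,"rz":0}
  ]
}}

```text
t: 29.45
ee_pos: [0.5084, -0.0214, 0.0553]
ee_rot: [[0.275, 0.961, 0.002], [0.961, -0.275, -0.0], [0.0, 0.002, -1.0]]
wrist_force: [-0.9, -0.5, -1.1]
opening: 0.508
grasp_force: 36.0
```

```bash
python3 -c "
from h import *
plan(508.3,-20.7,53.5,-16)"
```

```text
t 29.45 pos [508.4 -21.4  55.3] yaw -15.98 zax [ 1.5e-03 -3.0e-04 -1.0e+00] rz 0.0003 shift [ 0.6 -0.3  1.8] F [-0.9 -0.5 -1.1] op 0.508 gf 36.0 q6 1.68
```

Request:
{"name": "move_arm", "arguments": {
  "targets": [
    {"grip":0.8,"tx":0,"ty":0,"tz":1,"rx":0,"ry":0,"rz":0},
    {"grip":0.8,"tx":0,"ty":0,"tz":0.8,"rx":0,"ry":0,"rz":0},
    {"grip":0.8,"tx":0,"ty":0,"tz":0,"rx":0,"ry":0,"rz":0},
    {"grip":0.8,"tx":0,"ty":0,"tz":0,"rx":0,"ry":0,"rz":0}
  ]
}}

```text
t: 29.85
ee_pos: [0.5082, -0.0214, 0.0535]
ee_rot: [[0.275, 0.961, 0.001], [0.961, -0.275, -0.0], [0.0, 0.001, -1.0]]
wrist_force: [-1.3, 0.2, 2.8]
opening: 0.509
grasp_force: 36.2
```

Request:
{"name": "move_arm", "arguments": {
  "targets": [
    {"grip":0.4,"tx":0,"ty":0,"tz":0,"rx":0,"ry":0,"rz":0},
    {"grip":0.2,"tx":0,"ty":0,"tz":0,"rx":0,"ry":0,"rz":0},
    {"grip":0,"tx":0,"ty":0,"tz":0,"rx":0,"ry":0,"rz":0},
    {"grip":0,"tx":0,"ty":0,"tz":0,"rx":0,"ry":0,"rz":0},
    {"grip":0,"tx":0,"ty":0,"tz":-20,"rx":0,"ry":0,"rz":0},
    {"grip":0,"tx":0,"ty":0,"tz":-40,"rx":0,"ry":0,"rz":0},
    {"grip":0,"tx":0,"ty":0,"tz":-40,"rx":0,"ry":0,"rz":0},
    {"grip":0,"tx":0,"ty":0,"tz":0,"rx":0,"ry":0,"rz":0}
  ]
}}

```text
t: 30.65
ee_pos: [0.5119, -0.022, 0.1596]
ee_rot: [[0.275, 0.961, 0.012], [0.961, -0.275, -0.002], [0.001, 0.012, -1.0]]
wrist_force: [0.5, 0.4, 0.1]
opening: 1.002
grasp_force: 0.0
```

```bash
python3 -c "
from h import *
plan(546.1,349.2,155,-16);look()"
```

```text
t 30.65 pos [511.9 -22.  159.6] yaw -15.98 zax [ 0.0121 -0.0021 -0.9999] rz 0.0004 shift [366.3 -69.5   4.2] F [0.5 0.4 0.1] op 1.002 gf 0.0 q6 1.68
ocap 250 [547.6 345.8] 18.3 rect [545.9 348.6] [32.5 30.9] 60.0 z 0.1085
fin 172 [ 462.3 -332.2] 35.0 rect [ 461.9 -332.2] [31.3 64.7] 1.2 z 0.0636
```

Request:
{"name": "move_arm", "arguments": {
  "targets": [
    {"grip":0,"tx":40,"ty":-7.5,"tz":0,"rx":0,"ry":0,"rz":0},
    {"grip":0,"tx":40,"ty":-7.5,"tz":0,"rx":0,"ry":0,"rz":0},
    {"grip":0,"tx":40,"ty":-7.5,"tz":0,"rx":0,"ry":0,"rz":0},
    {"grip":0,"tx":40,"ty":-7.5,"tz":0,"rx":0,"ry":0,"rz":0},
    {"grip":0,"tx":40,"ty":-7.5,"tz":0,"rx":0,"ry":0,"rz":0},
    {"grip":0,"tx":40,"ty":-7.5,"tz":0,"rx":0,"ry":0,"rz":0},
    {"grip":0,"tx":40,"ty":-7.5,"tz":0,"rx":0,"ry":0,"rz":0},
    {"grip":0,"tx":40,"ty":-7.5,"tz":0,"rx":0,"ry":0,"rz":0}
  ]
}}

```text
t: 31.5
ee_pos: [0.5373, 0.3042, 0.1507]
ee_rot: [[0.275, 0.961, -0.003], [0.961, -0.275, -0.001], [-0.002, -0.002, -1.0]]
wrist_force: [2.0, -0.4, -0.1]
opening: 0.999
grasp_force: 0.0
```

Request:
{"name": "move_arm", "arguments": {
  "targets": [
    {"grip":0,"tx":40,"ty":-7.5,"tz":0,"rx":0,"ry":0,"rz":0},
    {"grip":0,"tx":7,"ty":0,"tz":0,"rx":0,"ry":0,"rz":0},
    {"grip":0,"tx":0,"ty":0,"tz":0,"rx":0,"ry":0,"rz":0},
    {"grip":0,"tx":0,"ty":0,"tz":0,"rx":0,"ry":0,"rz":0},
    {"grip":0,"tx":0,"ty":0,"tz":0,"rx":0,"ry":0,"rz":0}
  ]
}}

```text
t: 32.0
ee_pos: [0.5439, 0.3485, 0.1524]
ee_rot: [[0.277, 0.961, -0.001], [0.961, -0.277, -0.001], [-0.001, -0.001, -1.0]]
wrist_force: [-0.3, -0.3, 0.1]
opening: 1.006
grasp_force: 0.0
```

```bash
python3 -c "
from h import *
plan(546.1,349.2,49,-16);look()"
```

```text
t 32.0 pos [543.9 348.5 152.4] yaw -16.08 zax [-8.e-04 -9.e-04 -1.e+00] rz -0.0014 shift [  1.4   2.  103.4] F [-0.3 -0.3  0.1] op 1.006 gf 0.0 q6 2.32
ocap 251 [546.7 346.2] 18.0 rect [545.7 348.4] [31.5 30.9] 80.9 z 0.1085
opad 668 [534.8  81.9] 33.5 rect [535.1  82. ] [64.9 64.8] 82.3 z 0.004
bcap 190 [505.5 -23.7] 15.5 rect [505.  -23.7] [28.2 28.5] 81.1 z 0.11
bpad 270 [498.5 -27.6] 42.2 rect [502.7 -21.7] [64.9 72.5] 77.0 z 0.0038
fin 175 [ 585.2 -284. ] 158.9 rect [ 571.8 -261.3] [317.7  59.4] 30.5 z 0.0632
```

Request:
{"name": "move_arm", "arguments": {
  "targets": [
    {"grip":0,"tx":0.5,"ty":1.5,"tz":20,"rx":0,"ry":0,"rz":0},
    {"grip":0,"tx":0,"ty":0,"tz":35,"rx":0,"ry":0,"rz":0},
    {"grip":0,"tx":0,"ty":0,"tz":35,"rx":0,"ry":0,"rz":0},
    {"grip":0,"tx":0,"ty":0,"tz":14,"rx":0,"ry":0,"rz":0},
    {"grip":0,"tx":0,"ty":0,"tz":0,"rx":0,"ry":0,"rz":0},
    {"grip":0,"tx":0,"ty":0,"tz":0,"rx":0,"ry":0,"rz":0}
  ]
}}

```text
t: 32.65
ee_pos: [0.5462, 0.3499, 0.05]
ee_rot: [[0.276, 0.961, 0.001], [0.961, -0.276, 0.001], [0.001, 0.001, -1.0]]
wrist_force: [-0.5, 0.5, 1.3]
opening: 1.0
grasp_force: 0.0
```

Request:
{"name": "move_arm", "arguments": {
  "grip_force": 35,
  "targets": [
    {"grip":0.4,"tx":0,"ty":0,"tz":0,"rx":0,"ry":0,"rz":0},
    {"grip":0.4,"tx":0,"ty":0,"tz":0,"rx":0,"ry":0,"rz":0},
    {"grip":0.8,"tx":0,"ty":0,"tz":0,"rx":0,"ry":0,"rz":0},
    {"grip":0.8,"tx":0,"ty":0,"tz":0,"rx":0,"ry":0,"rz":0},
    {"grip":0.8,"tx":0,"ty":0,"tz":0,"rx":0,"ry":0,"rz":0},
    {"grip":0.8,"tx":0,"ty":0,"tz":0,"rx":0,"ry":0,"rz":0}
  ]
}}

```text
t: 33.25
ee_pos: [0.5464, 0.3508, 0.0507]
ee_rot: [[0.275, 0.961, 0.003], [0.961, -0.275, 0.001], [0.002, 0.002, -1.0]]
wrist_force: [-1.4, 0.3, 5.1]
opening: 0.507
grasp_force: 36.0
```

```bash
python3 -c "
from h import *
plan(537.3,83.4,110,-16)"
```

```text
t 33.25 pos [546.4 350.8  50.7] yaw -15.97 zax [ 0.0027  0.0015 -1.    ] rz 0.0006 shift [-259.5   65.1  -59.7] F [-1.4  0.3  5.1] op 0.507 gf 36.0 q6 2.32
```

Request:
{"name": "move_arm", "arguments": {
  "targets": [
    {"grip":0.8,"tx":0,"ty":0,"tz":-20,"rx":0,"ry":0,"rz":0},
    {"grip":0.8,"tx":0,"ty":0,"tz":-30,"rx":0,"ry":0,"rz":0},
    {"grip":0.8,"tx":-20,"ty":5,"tz":-10,"rx":0,"ry":0,"rz":0},
    {"grip":0.8,"tx":-35,"ty":9,"tz":0,"rx":0,"ry":0,"rz":0},
    {"grip":0.8,"tx":-35,"ty":9,"tz":0,"rx":0,"ry":0,"rz":0},
    {"grip":0.8,"tx":-35,"ty":9,"tz":0,"rx":0,"ry":0,"rz":0},
    {"grip":0.8,"tx":-35,"ty":9,"tz":0,"rx":0,"ry":0,"rz":0},
    {"grip":0.8,"tx":-35,"ty":9,"tz":0,"rx":0,"ry":0,"rz":0}
  ]
}}

```text
t: 34.05
ee_pos: [0.539, 0.1475, 0.1077]
ee_rot: [[0.275, 0.961, -0.002], [0.961, -0.275, -0.0], [-0.001, -0.001, -1.0]]
wrist_force: [-0.1, -0.6, -1.4]
opening: 0.506
grasp_force: 36.2
```

Request:
{"name": "move_arm", "arguments": {
  "targets": [
    {"grip":0.8,"tx":-33,"ty":8,"tz":0,"rx":0,"ry":0,"rz":0},
    {"grip":0.8,"tx":-20,"ty":5,"tz":0,"rx":0,"ry":0,"rz":0},
    {"grip":0.8,"tx":-11,"ty":2,"tz":0,"rx":0,"ry":0,"rz":0},
    {"grip":0.8,"tx":0,"ty":0,"tz":0,"rx":0,"ry":0,"rz":0},
    {"grip":0.8,"tx":0,"ty":0,"tz":0,"rx":0,"ry":0,"rz":0},
    {"grip":0.8,"tx":0,"ty":0,"tz":0,"rx":0,"ry":0,"rz":0}
  ]
}}

```text
t: 34.65
ee_pos: [0.5366, 0.0844, 0.1085]
ee_rot: [[0.274, 0.962, -0.0], [0.962, -0.274, 0.001], [0.0, -0.0, -1.0]]
wrist_force: [0.1, 0.2, -1.6]
opening: 0.507
grasp_force: 36.2
```

```bash
python3 -c "
from h import *
plan(537.4,83.5,52,-16)"
```

```text
t 34.65 pos [536.6  84.4 108.5] yaw -15.89 zax [-3.e-04  6.e-04 -1.e+00] rz 0.0019 shift [-0.7  1.  56.5] F [ 0.1  0.2 -1.6] op 0.507 gf 36.2 q6 1.88
```

Request:
{"name": "move_arm", "arguments": {
  "targets": [
    {"grip":0.8,"tx":0,"ty":0,"tz":20,"rx":0,"ry":0,"rz":0},
    {"grip":0.8,"tx":0,"ty":0,"tz":22,"rx":0,"ry":0,"rz":0},
    {"grip":0.8,"tx":0,"ty":0,"tz":8,"rx":0,"ry":0,"rz":0},
    {"grip":0.8,"tx":0,"ty":0,"tz":3,"rx":0,"ry":0,"rz":0},
    {"grip":0.8,"tx":0,"ty":0,"tz":2,"rx":0,"ry":0,"rz":0},
    {"grip":0.8,"tx":0,"ty":0,"tz":1,"rx":0,"ry":0,"rz":0},
    {"grip":0.8,"tx":0,"ty":0,"tz":0,"rx":0,"ry":0,"rz":0},
    {"grip":0.8,"tx":0,"ty":0,"tz":0,"rx":0,"ry":0,"rz":0}
  ]
}}

```text
t: 35.45
ee_pos: [0.5373, 0.0833, 0.0536]
ee_rot: [[0.275, 0.961, 0.002], [0.961, -0.275, 0.0], [0.0, 0.001, -1.0]]
wrist_force: [-0.5, -0.3, -1.4]
opening: 0.505
grasp_force: 36.2
```

```bash
python3 -c "
from h import *
plan(537.4,83.5,52,-16)"
```

```text
t 35.45 pos [537.3  83.3  53.6] yaw -15.98 zax [ 0.0016  0.     -1.    ] rz 0.0003 shift [ 0.2 -0.   1.6] F [-0.5 -0.3 -1.4] op 0.505 gf 36.2 q6 1.88
```

Request:
{"name": "move_arm", "arguments": {
  "targets": [
    {"grip":0.8,"tx":0,"ty":0,"tz":1,"rx":0,"ry":0,"rz":0},
    {"grip":0.8,"tx":0,"ty":0,"tz":0.8,"rx":0,"ry":0,"rz":0},
    {"grip":0.8,"tx":0,"ty":0,"tz":0,"rx":0,"ry":0,"rz":0},
    {"grip":0.8,"tx":0,"ty":0,"tz":0,"rx":0,"ry":0,"rz":0}
  ]
}}

```text
t: 35.85
ee_pos: [0.5371, 0.0832, 0.0517]
ee_rot: [[0.275, 0.961, 0.001], [0.961, -0.275, -0.0], [0.0, 0.001, -1.0]]
wrist_force: [-1.0, -0.3, 2.6]
opening: 0.505
grasp_force: 36.5
```

Request:
{"name": "move_arm", "arguments": {
  "targets": [
    {"grip":0.4,"tx":0,"ty":0,"tz":0,"rx":0,"ry":0,"rz":0},
    {"grip":0.2,"tx":0,"ty":0,"tz":0,"rx":0,"ry":0,"rz":0},
    {"grip":0,"tx":0,"ty":0,"tz":0,"rx":0,"ry":0,"rz":0},
    {"grip":0,"tx":0,"ty":0,"tz":0,"rx":0,"ry":0,"rz":0},
    {"grip":0,"tx":0,"ty":0,"tz":-20,"rx":0,"ry":0,"rz":0},
    {"grip":0,"tx":0,"ty":0,"tz":-40,"rx":0,"ry":0,"rz":0},
    {"grip":0,"tx":0,"ty":0,"tz":-45,"rx":0,"ry":0,"rz":0},
    {"grip":0,"tx":30,"ty":0,"tz":-30,"rx":0,"ry":0,"rz":0}
  ]
}}

```text
t: 36.65
ee_pos: [0.5457, 0.1101, 0.1894]
ee_rot: [[0.279, 0.96, 0.003], [0.96, -0.279, -0.001], [-0.0, 0.004, -1.0]]
wrist_force: [0.8, 0.6, 0.2]
opening: 1.002
grasp_force: 0.0
```

Request:
{"name": "move_arm", "arguments": {
  "targets": [
    {"grip":0,"tx":40,"ty":-15,"tz":0,"rx":0,"ry":0,"rz":0},
    {"grip":0,"tx":40,"ty":-15,"tz":0,"rx":0,"ry":0,"rz":0},
    {"grip":0,"tx":40,"ty":-15,"tz":0,"rx":0,"ry":0,"rz":0},
    {"grip":0,"tx":40,"ty":-15,"tz":0,"rx":0,"ry":0,"rz":0},
    {"grip":0,"tx":20,"ty":-10,"tz":0,"rx":0,"ry":0,"rz":0},
    {"grip":0,"tx":0,"ty":0,"tz":0,"rx":0,"ry":0,"rz":0},
    {"grip":0,"tx":0,"ty":0,"tz":0,"rx":0,"ry":0,"rz":0}
  ]
}}

```text
t: 37.35
ee_pos: [0.527, 0.3046, 0.1856]
ee_rot: [[0.274, 0.962, -0.0], [0.962, -0.274, -0.001], [-0.001, -0.0, -1.0]]
wrist_force: [1.0, -0.7, -0.3]
opening: 1.003
grasp_force: 0.0
```

```bash
python3 -c "
from h import *
plan(0,0,0);img,W=look();save('end.png',img)
X,Y,Z=[W[...,i] for i in range(3)]
print(np.nanmedian(W[(abs(X-.72)<.05)&(abs(Y-.198)<.06)&(Z>.03)&(Z<.05)],0))"
```

```text
Traceback (most recent call last):
  File "h.py", line 20, in plan
    R2=R@cv2.Rodrigues(np.array([0,0,rz]))[0]
         ~~~~~~~~~~~~~^^^^^^^^^^^^^^^^^^^^
cv2.error: OpenCV(4.12.0) /io/opencv/modules/calib3d/src/calibration_base.cpp:151: error: (-210:Unsupported format or combination of formats) The matrices must have 32f or 64f data type in function 'Rodrigues'
```

```bash
python3 -c "
from h import *
img,W=look();save('end.png',img)
X,Y,Z=[W[...,i] for i in range(3)]
print(np.nanmedian(W[(abs(X-.72)<.05)&(abs(Y-.198)<.06)&(Z>.03)&(Z<.05)],0))"
```

```text
ocap 223 [536.6  82. ] 18.9 rect [535.8  81.2] [33.  34.2] 43.2 z 0.1096
opad 286 [534.6  82.1] 33.5 rect [529.4  79.1] [54.4 66. ] 33.5 z 0.0039
bcap 189 [505.6 -23.8] 15.5 rect [505.1 -23.7] [28.3 28.3] 81.5 z 0.1101
bpad 269 [497.9 -26.8] 42.2 rect [503.6 -22.6] [66.9 72.1] 74.4 z 0.0038
fin 176 [ 586.5 -285.8] 157.1 rect [ 573.2 -262.8] [314.2  60.3] 29.9 z 0.0634
[0.71954128 0.19702457 0.03930133]
```

View pics/end.png

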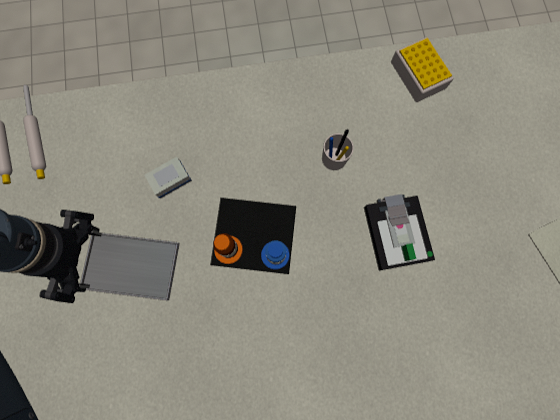

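Both bottles stand on their discs (caps at (225,243) and (274,248)) and the carrier is under the clip at (402,225). The cup and the box are unmoved and the arm is clear, so I hand in.

```bash
python3 -c "
from h import *
print(r.job_done())"
```

```text
the job is handed in; nothing more can be done
None
```

The job is handed in: by the last camera images the carrier is home under the clip, each bottle is upright on its matching disc to within a few millimetres, and the pen cup and slide box are unmoved; the hand-in call returned no verdict.

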